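Level the sprung rack board with a spirit level

ROBOT

A 6-joint arm with a two-finger parallel gripper is mounted at the origin on the work surface. World frame = base frame: x ahead of the robot, y to its left, z up, the work surface at z = 0. Lengths are in m, angles in degrees, forces in N, time in s.
With the tool pointing down it reaches from about 0.25 to 0.725 m from the base axis. Payload 9.7 kg.
Tool frame: the origin (TCP) lies midway between the tips of the shut fingers; the grasp point (between the pads) lies 19 mm behind it; z points along the fingers, y is the direction in which the jaws open and shut (so a half turn about z gives the same grasp; the last joint's range is limited). The gripper opens to 85 mm and grips with 20 to 120 N. Pads are 22 mm wide; open, the fingers measure 114 mm over their backs; the gripper's body (76 mm by 85 mm) begins 54 mm behind the grasp point. The pads swing forward as they close: fully open they stand 13 mm farther back than shut.
Start: joints at [0, 4.979, 10.078, 95.1, 0, 90], TCP at [0.55, -0, 0.231] pointing down, gripper open.
Joint ranges: [-179.16, 179.16], [-48.56, 103.87], [-65.8, 70.77], [-126.05, 130.52], [-82.76, 87.17], [-180, 180]. Speed limits (degrees/s): [127.2, 127.2, 147.25, 180, 180, 180].

INTERFACE

Orientations are given as [roll, pitch, yaw] about the fixed x, y, z axes, in that order (R = Rz(yaw) Ry(pitch) Rx(roll)).
In Python, from workcell import get_obs, camera, get_calibration, job_done gives the robot as it stands.
- The arm moves only by the tool play_rows, never from a script. Its argument "commands" is text: rows parted by semicolons, each of 5 numbers parted by spaces: the opening, from 0 (shut) to 1 (fully open), then the shift along the world's x, y, z in mm, then the turn about the world's z in degrees. A call has 1 to 10 rows; each row is the pose to reach, as a shift and turn from the pose commanded when the call began; what a row does not reach only later rows make up. A row lasts 1/12 s, in which the tool goes at most 41.7 mm and 7.16 degrees, less where a joint would pass 70% of its speed; a pose out of reach is approached as far as the arm can. A call with a gripper value outside its range is refused whole. The fingers move at their own pace and stop on an object; "force" is the grip in N (left out, the last holds). Time passes only in rows, so rows that repeat a pose let the fingers close. It gives the time, the measured TCP pose, the force and the opening at its end, in the units of the state.
- get_obs(): the state, without advancing time (a new reading comes with each control period).
- camera(name): name is "scene" or "side" or "wrist"; returns the picture (384x512x3 uint8, red, green, blue); there is no depth.
- get_calibration(name): a dict with "fx", "fy", "cx", "cy" (pixels), "eye" and "attitude" of the camera in the world; the wrist camera has in their place "mount" (4x4, takes a point from camera to tool coordinates, whose origin is the TCP and whose axes are the flange's). Camera axes: x right, y down, z forward; pixel columns grow to the right and rows downward; lengths in m; the calibration is good to about 2 mm. A picture is of the moment at which its call begins: read the wrist's pose just before it. get_calibration takes no time and is no camera call.
- job_done(): hands the job in, once; it reports no verdict.
The state is a dict: "time": time; "q": joint angles; "qd": joint speeds; "joint_efforts": joint torques, N m; "ee_pos": TCP position; "tcp_rot": TCP orientation; "wrist_force": force on the tool from outside, world axes, zero at the start; "torque": the same for the moment, N m; "opening": finger opening in m.
Only numpy, scipy, OpenCV 4.12 (cv2) and the standard library are available. Lean on these libraries where they do the work, as an engineer would, in place of code of your own. Each camera call takes 0.05 s, during which the arm holds its last target.

TASK

Lay the aluminium spirit level, vial upward, lengthwise along the middle of the wooden rack board and let go of it. Then grip the round knob at the board's free end, press the board firmly down until it sits home on its sprung foot, and, keeping it pressed, turn the knob until the level's bubble rests between its two lines. Finish still gripping the knob and pressing the board home, with the bubble centred; leave the other bath things where they are.

Things in the scene. Friction and masses are not known exactly. Their poses are not given: they have to be found in the camera images.
- level_mid (a point): Centre of the spirit level, a loose aluminium bar 150 mm long (its y), 28 wide (x), 42 high (z, up), about 0.35 kg, lying vial up on the cement at the start; this point is 21 mm above its underside. Mid-top: a 60 x 16 mm green vial window, along y, with a white bubble 14 mm long and two thin black lines across, 10.5 mm either side of the middle.
- bubble_mid (a point): Centre of the white bubble, 18.5 mm above level_mid when centred, and then midway between the two lines. It floats to the level's higher end along its length (y), 6 mm per 0.01 rad of tilt, at most 23 mm (the vial's ends), and takes about 1 s to settle. It lies between the lines, clear of both, within 2.7 mm of the middle.
- board_mid (a point): Place for the level: point on the top face of the wooden rack board, on its centre line. Board 340 mm long (y here), 110 wide (x), three slats with 3 mm gaps, top about 55 mm above the cement; z is its upward normal. Its bracket is fixed; it swings only a little about a hinge along x, 130 mm to the -y side of this point. Free end to +y.
- knob_mid (a point): Centre of the round black levelling knob on the board's free end, 160 mm from board_mid along the board's +y: 40 mm diameter, 30 mm high, upright axis, on a 16 mm stem; this point is 35 mm above the board's top, the knob's underside 20 mm. Grip it at any yaw. It may be let go and gripped anew: it stays as turned, though the board springs up.
- seat (a joint): How far the sprung board stands off its foot, rad: 0 = pressed home against a hard stop, 0.03 = up, not pressed (9 mm at the knob). It adds to the board's tilt. Straight down on the knob about 10 N presses it home, but up to about 18 N when the knob is firmly gripped, since it leans with the board; 20 N is safe. Average the reading: it is noisy.
- lota: Bystander: aluminium lota (water pot), 110 mm across and 110 mm high, origin at its underside. Leave alone.
- bottle: Bystander: orange twist-cap bottle, 60 mm across, 190 mm high, origin at its underside. Leave alone.
- soap_tray: Bystander: yellow soap tray 130 x 90 x 25 mm with a soap, origin at its underside. Leave alone.
- scrubber: Bystander: round hard silicone scrubber, 68 mm across, 40 mm high. Leave alone.
- pumice: Bystander: pumice stone 65 x 42 x 30 mm. Leave alone.
- mug: Bystander: white plastic mug 84 mm across, 95 mm high, handle at its +y. Leave alone.
- knob: The knob's body, origin at the board's top, z up its axis. Clockwise seen from above lengthens the foot and raises the free end: 0.014 rad of tilt (4 mm at the knob) per rad of turn; anticlockwise lowers it. At the start the foot is too short by about 0.8 to 2.0 rad of turn: pressed home, the free end is low. Stiff to turn, 0.15 to 0.25 N m.
Not all that is in view belongs to the job. Of the things like the part that bears level_mid, leave any that is orange or red; of the rest the larger one is meant.

How it is judged:
By the outcome, as a careful person would: the job done as asked, in the order asked, and still so for the second after the job is handed in, while the arm keeps its last pose, push and grip.
It also fails if it takes over 72 s, if anything falls off the work surface, if the arm or the gripper's body presses on something with over 40 N, if the wrist force passes 120 N, or if a joint passes its speed limit or range.

## Working session

There is one attempt and no reset: what is moved stays moved. The work goes in short steps, Python scripts to look and compute and a tool call to move; the robot and the scene stay as the last step left them, time stands still between calls to the robot, and variables do not carry over. Pictures are saved under pics/ and viewed, and the job is handed in when it is done.

Besides the shell and the picture viewer there is one more tool, called after "Request:" as name(argument=value, ...), one argument or row to a line, values as JSON. play_rows: Moves the arm, as the interface text tells. Its arguments: {"type":"object","properties":{"commands":{"type":"string"},"force":{"type":"number"}},"required":["commands"]}

```bash
mkdir -p pics; ls; python3 - <<'E'
from workcell import *
import cv2
o=get_obs();print(o)
for n in ["scene","side","wrist"]:
    c=get_calibration(n);print(n,c)
    cv2.imwrite(f"pics/{n}0.png",cv2.resize(camera(n)[:,:,::-1],(800,600),interpolation=cv2.INTER_CUBIC))
    import numpy as np
    np.save(f"pics/{n}0.npy",camera(n)) if 0 else None
E
```

```text
pics
{'time': 0.0, 'q': array([-1.55808377e-03,  5.01140049e+00,  1.00328709e+01,  9.50988292e+01,
        2.36255976e-05,  9.00000974e+01]), 'qd': array([-0.10813066,  0.02054025, -0.03869156,  0.06257685,  0.02635893,
       -0.09496652]), 'joint_efforts': array([ 7.68234549e-04, -5.20392072e+01,  4.64802504e+01,  1.63646933e-02,
        2.23589603e-05, -6.77332673e-05]), 'ee_pos': array([ 5.49766804e-01, -1.48326709e-05,  2.30566003e-01]), 'tcp_rot': array([-1.79922641e+02, -2.34940189e-05,  8.99983444e+01]), 'wrist_force': array([ 0.24004784, -0.60761145,  0.29508289]), 'torque': array([ 0.04877981, -0.03064336,  0.02893375]), 'opening': 0.08563214471226577}
scene {'fx': 403.97257495014236, 'fy': 403.97257495014236, 'cx': 267.14309928154273, 'cy': 189.63998429755205, 'eye': array([ 1.26575207, -1.05229294,  0.92927849]), 'attitude': array([-1.24654351e+02, -1.21377512e-01,  3.54743479e+01])}
side {'fx': 375.7853636632689, 'fy': 375.7853636632689, 'cx': 253.37702492238733, 'cy': 191.91032821235385, 'eye': array([ 0.46384544, -1.16208386,  0.6845198 ]), 'attitude': array([-118.06339169,    0.77211141,   -5.57273217])}
wrist {'fx': 290.3388445235327, 'fy': 290.3388445235327, 'cx': 251.83253099815124, 'cy': 190.7331380333476, 'mount': array([[-6.37365285e-05, -9.45986292e-01, -3.24206619e-01,
         8.40629459e-02],
       [ 9.99999959e-01, -1.50723488e-04,  2.43196231e-04,
         1.41156836e-03],
       [-2.78925853e-04, -3.24206590e-01,  9.45986263e-01,
        -1.42332757e-01],
       [ 0.00000000e+00,  0.00000000e+00,  0.00000000e+00,
         1.00000000e+00]])}
```

View pics/scene0.png

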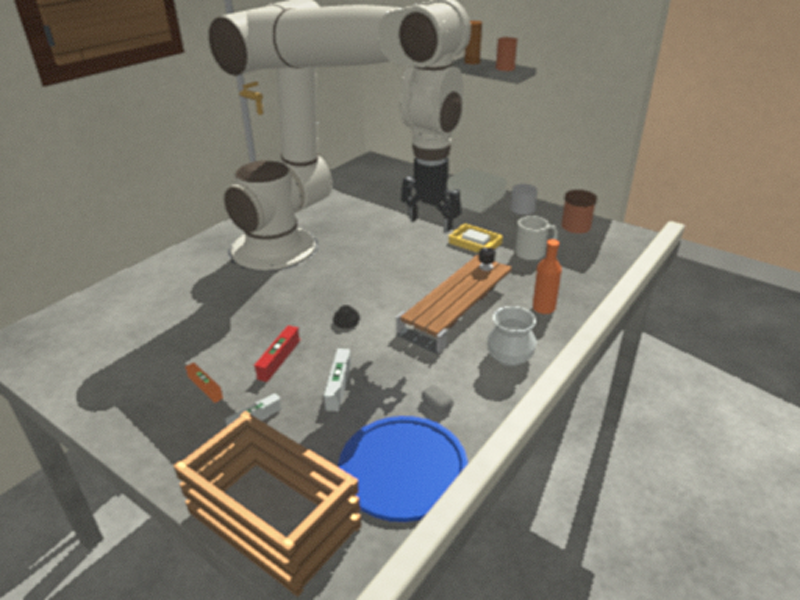

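View pics/side0.png

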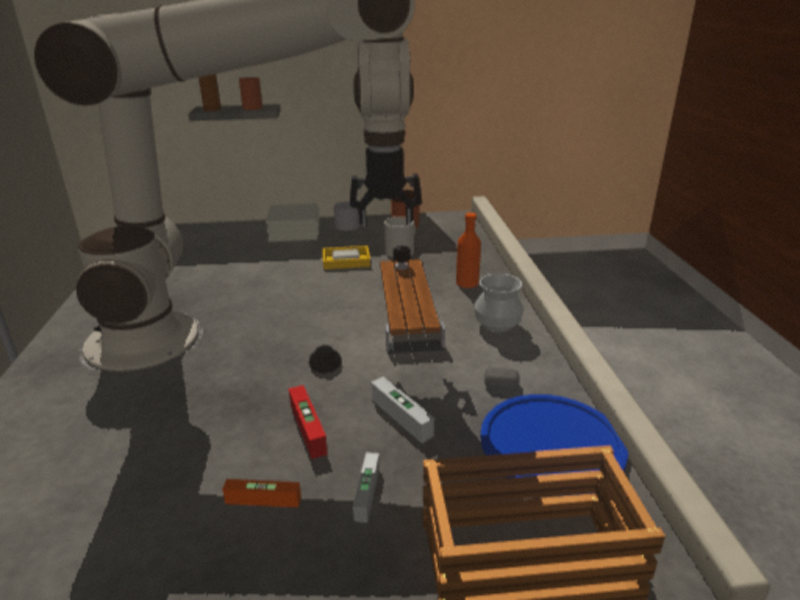

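View pics/wrist0.png

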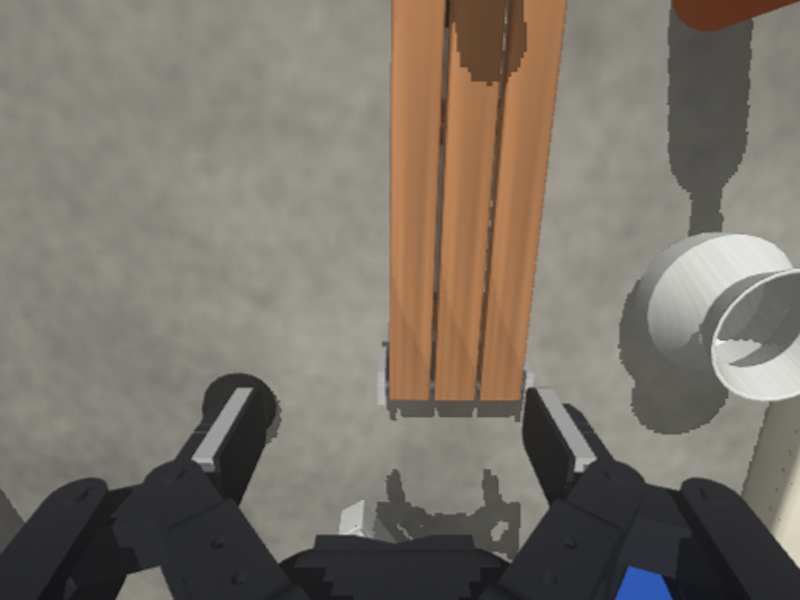

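The scene view (800x600) shows four levels: red (277,353), orange (204,382), small silver (262,408) and large silver (338,378). In the side view they are at (308,420), (262,492), (367,486) and (402,408). The large silver one fits, since it isn't red or orange and is the larger of the other two. I'll confirm it in a crop and measure.

```bash
cat > h.py <<'E'
from workcell import *
import numpy as np, cv2
from scipy.spatial.transform import Rotation as R
def cam(n,o=None):
    c=get_calibration(n)
    if n!='wrist':
        return c, R.from_euler('xyz',c['attitude'],degrees=True).as_matrix(), np.array(c['eye'])
    T=np.eye(4); T[:3,:3]=R.from_euler('xyz',o['tcp_rot'],degrees=True).as_matrix();T[:3,3]=o['ee_pos']
    M=T@c['mount']; return c,M[:3,:3],M[:3,3]
def ray(n,uv,z,o=None):
    c,A,e=cam(n,o); uv=np.atleast_2d(uv).astype(float)
    d=np.c_[(uv[:,0]-c['cx'])/c['fx'],(uv[:,1]-c['cy'])/c['fy'],np.ones(len(uv))]@A.T
    return e+d*((z-e[2])/d[:,2])[:,None]
def proj(n,P,o=None):
    c,A,e=cam(n,o); p=(np.atleast_2d(P)-e)@A
    return np.c_[p[:,0]/p[:,2]*c['fx']+c['cx'],p[:,1]/p[:,2]*c['fy']+c['cy']]
def green(im,box):
    h=cv2.cvtColor(im,cv2.COLOR_RGB2HSV); m=cv2.inRange(h,(40,70,30),(90,255,255))
    mm=np.zeros_like(m);x0,y0,x1,y1=box;mm[y0:y1,x0:x1]=m[y0:y1,x0:x1];return mm
E
python3 - <<'E'
from h import *
ims={}
for n,box in [("scene",(195,215,235,265)),("side",(225,235,290,290))]:
    im=camera(n); cv2.imwrite(f"pics/{n}raw.png",im[:,:,::-1])
    m=green(im,box); ys,xs=np.nonzero(m)
    hull=cv2.minAreaRect(np.c_[xs,ys].astype(np.float32));print(n,len(xs),hull)
    b=cv2.boxPoints(hull)
    print(ray(n,[hull[0]],0.042)); print(ray(n,b,0.042).round(4))
    p=ray(n,np.c_[xs,ys],0.042)[:,:2]; q=p-p.mean(0); w,v=np.linalg.eigh(q.T@q); a=v[:,1]; s=q@a; print(p.mean(0), np.degrees(np.arctan2(a[1],a[0])), s.min(),s.max())
    ims[n]=im
a=cv2.resize(ims["scene"][200:290,110:270,::-1],(800,450),interpolation=cv2.INTER_CUBIC)
cv2.imwrite("pics/crop1.png",a)
a=cv2.resize(ims["side"][140:320,170:310,::-1],(466,600),interpolation=cv2.INTER_CUBIC)
cv2.imwrite("pics/crop2.png",a)
E
```

```text
scene 12 ((215.50001525878906, 237.50001525878906), (1.8973665237426758, 10.119288444519043), 18.434947967529297)
[[ 0.54505265 -0.33103063  0.042     ]]
[[ 0.5531 -0.3523  0.042 ]
 [ 0.5299 -0.3104  0.042 ]
 [ 0.5368 -0.3092  0.042 ]
 [ 0.5598 -0.3511  0.042 ]]
[ 0.54401308 -0.32895481] 119.06587856041273 -0.024811218530400216 0.020800606941680556
side 23 ((256.5000305175781, 255.50003051757812), (14.208338737487793, 2.8065855503082275), 37.87498474121094)
[[ 0.54461775 -0.33380074  0.042     ]]
[[ 0.5282 -0.3171  0.042 ]
 [ 0.5339 -0.3075  0.042 ]
 [ 0.5606 -0.35    0.042 ]
 [ 0.5549 -0.359   0.042 ]]
[ 0.54536021 -0.33397429] 119.79518101399071 -0.024291984205690214 0.026208314369573223
```

View pics/crop1.png

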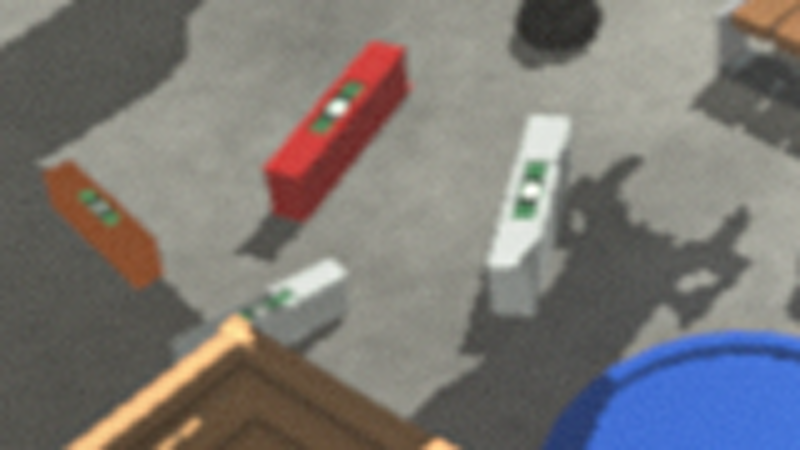

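View pics/crop2.png

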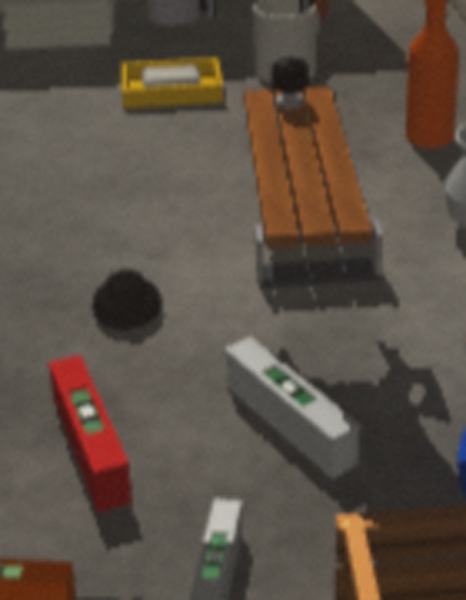

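The crops show the larger silver level with its green vial at scene (530,190) and side (290,385) in crop pixels. It is aluminium and clearly bigger than the small silver one. Next is the board.

```bash
python3 - <<'E'
from h import *
for n in ["scene","side","wrist"]:
    o=get_obs(); im=camera(n); h=cv2.cvtColor(im,cv2.COLOR_RGB2HSV)
    m=cv2.inRange(h,(5,90,60),(18,255,255))
    m=cv2.morphologyEx(m,cv2.MORPH_CLOSE,np.ones((5,5)))
    box={"scene":(250,150,330,220),"side":(235,160,290,215),"wrist":(230,0,370,265)}[n]
    k=np.zeros_like(m);x0,y0,x1,y1=box;k[y0:y1,x0:x1]=m[y0:y1,x0:x1]
    cs,_=cv2.findContours(k,cv2.RETR_EXTERNAL,cv2.CHAIN_APPROX_NONE);c=max(cs,key=cv2.contourArea)
    ap=cv2.approxPolyDP(c,4,True)[:,0]; print(n,cv2.contourArea(c)); P=ray(n,ap,0.057,o)
    for a,b in zip(ap,P): print(a,b.round(4))
    # rightness
    if n=='wrist':
        L=[];Rr=[]
        for v in range(20,250,5):
            xs=np.nonzero(k[v])[0]
            if len(xs)>40: L.append((xs[0],v));Rr.append((xs[-1]+1,v))
        for E in (L,Rr):
            p=ray(n,E,0.057,o); f=np.polyfit(p[:,1],p[:,0],1); print('x=%.4f at y=%.3f..%.3f slope deg %.2f'%(np.polyval(f,-0.0),p[:,1].min(),p[:,1].max(),np.degrees(np.arctan(f[0]))), np.polyval(f,0.2))
E
```

```text
scene 1346.0
[326 170] [0.6485 0.2316 0.057 ]
[315 167] [0.6002 0.2258 0.057 ]
[309 174] [0.6076 0.1647 0.057 ]
[304 163] [0.5465 0.2269 0.057 ]
[257 204] [ 0.5581 -0.1192  0.057 ]
[278 214] [ 0.6526 -0.1233  0.057 ]
side 1313.5
[266 165] [0.6438 0.2372 0.057 ]
[259 173] [0.6069 0.1644 0.057 ]
[254 167] [0.5931 0.2237 0.057 ]
[243 168] [0.5481 0.2195 0.057 ]
[252 214] [ 0.5508 -0.1386  0.057 ]
[281 212] [ 0.6447 -0.1374  0.057 ]
wrist 24680.5
[250   0] [0.5497 0.1652 0.057 ]
[249 255] [ 0.5479 -0.1091  0.057 ]
[329 256] [ 0.6477 -0.1105  0.057 ]
[361   0] [0.6541 0.1652 0.057 ]
x=0.5487 at y=-0.095..0.149 slope deg 0.51 0.5504456600123001
x=0.6531 at y=-0.095..0.149 slope deg 0.76 0.6557648955776071
```

```bash
python3 - <<'E'
from h import *
from scipy.optimize import least_squares
uv={}
for n,box in [("scene",(296,150,326,180)),("side",(240,150,272,176))]:
    im=camera(n); x0,y0,x1,y1=box; g=im[y0:y1,x0:x1].max(2)
    m=(g<45).astype(np.uint8); N,l,s,c=cv2.connectedComponentsWithStats(m); 
    i=1+np.argmax(s[1:,4]); print(n,s[i],c[i]+[x0,y0]); x,y,w,hh=s[i,:4]; uv[n]=np.array([x0+x+w/2-.5,y0+y+hh/2-.5])
    cv2.imwrite(f"pics/knob_{n}.png",cv2.resize(im[y0-5:y1+10,x0-10:x1+10,::-1],(600,540),interpolation=cv2.INTER_CUBIC))
r=least_squares(lambda P:np.r_[proj("scene",P)[0]-uv["scene"],proj("side",P)[0]-uv["side"]],[0.6,0.2,0.09]);print(r.x,r.fun)
for n in uv: print(n,ray(n,uv[n],0.096))
E
```

```text
scene [12 13  7  5 12] [310.83333333 165.66666667]
side [12  8 11 10 85] [256.78823529 162.45882353]
[0.60244944 0.18503962 0.09052494] [-0.01221507 -0.65292027  0.23448003  0.59288338]
scene [[0.60937066 0.17263661 0.096     ]]
side [[0.60087369 0.17844768 0.096     ]]
```

View pics/knob_scene.png

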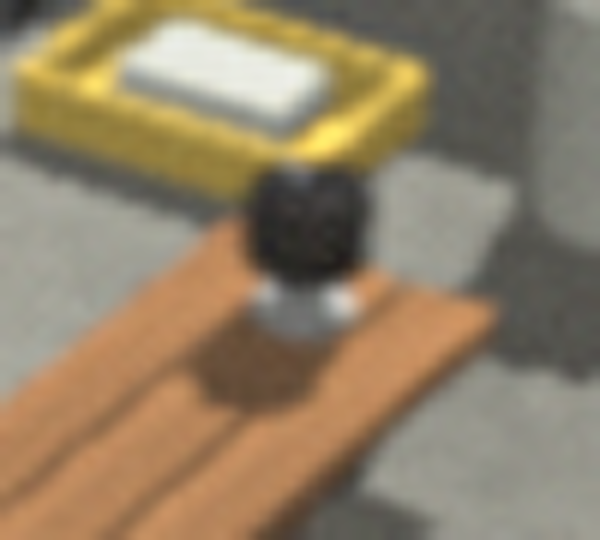

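View pics/knob_side.png

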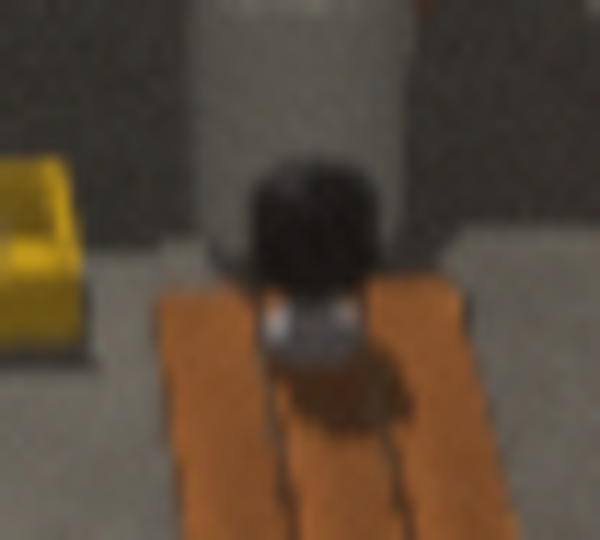

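Knob is about (0.602, 0.186), board centreline x≈0.601, and free end y≈0.228. That gives board_mid ≈ (0.601, 0.027). The sizes agree: width 105 to 110 mm and length about 340 mm. I'll move over the silver level.

Request:
play_rows(
  commands="1 0 -40 0 7;1 -1 -80 0 14;1 -2 -120 0 21;1 -3 -160 0 28;1 -4 -200 0 29.5;1 -5 -240 0 29.5;1 -5 -280 -20 29.5;1 -5 -315 -50 29.5;1 -5 -331 -70 29.5;1 -5 -331 -70 29.5",
  force=40,
)

```text
time: 1.33
ee_pos: [0.5427, -0.3343, 0.1545]
tcp_rot: [-179.8, -0.3, 119.3]
wrist_force: [-0.2, 0.5, -0.8]
opening: 0.0854
```

```bash
python3 - <<'E'
from h import *
o=get_obs();im=camera("wrist");print(o['time'],o['ee_pos'],o['tcp_rot'],o['wrist_force'])
cv2.imwrite("pics/w1.png",im[:,:,::-1])
h=cv2.cvtColor(im,cv2.COLOR_RGB2HSV); m=cv2.inRange(h,(40,70,30),(90,255,255))
N,l,s,c=cv2.connectedComponentsWithStats(m)
for i in range(1,N):
    if s[i,4]>30: print(s[i],c[i],ray("wrist",c[i],0.042,o))
E
```

```text
1.3333 [ 0.54266853 -0.33432968  0.15453427] [-179.75028049   -0.34477014  119.27719794] [-0.23158395  0.49366967 -0.75133878]
[ 71  70  17  26 376] [79.0106383  82.67819149] [[ 0.37461436 -0.32462541  0.042     ]]
[ 70  95  17  26 130] [ 76.83846154 107.4       ] [[ 0.37935854 -0.34451119  0.042     ]]
[ 70 120  16  23 319] [ 77.5015674  131.09404389] [[ 0.38623327 -0.363401    0.042     ]]
[248 155  16  19 291] [255.56013746 164.40206186] [[ 0.53592284 -0.31331908  0.042     ]]
[248 176  17  20 127] [256.18897638 185.91338583] [[ 0.54643737 -0.33071852  0.042     ]]
[249 198  16  17 269] [256.58364312 205.92193309] [[ 0.55653903 -0.34778193  0.042     ]]
```

View pics/w1.png

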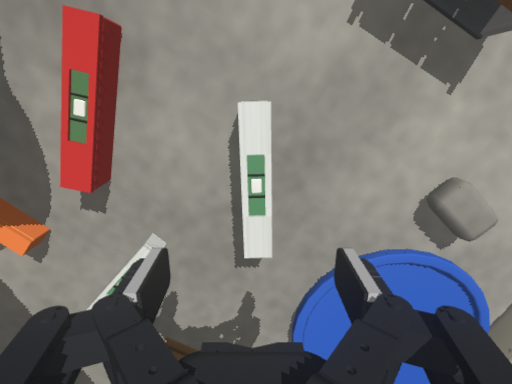

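The wrist picture shows the silver level's vial at (256,186), giving (0.546,-0.331) and axis 120.8°. The bubble is centred on flat cement. I'll descend.

Request:
play_rows(
  commands="1 2 2 -30 1.3;1 3 3 -60 1.3;1 3 3 -90 1.3;1 3 3 -90 1.3;1 3 3 -90 1.3",
)

```text
time: 1.8
ee_pos: [0.5477, -0.3269, 0.0714]
tcp_rot: [-180.0, -0.1, 120.8]
wrist_force: [0.7, 0.1, -0.0]
opening: 0.0848
```

Request:
play_rows(
  commands="1 -1 -2 -30 0;1 -1.5 -2.5 -55 0;1 -1.5 -2.5 -62 0;1 -1.5 -2.5 -62 0;0 -1.5 -2.5 -62 0;0 -1.5 -2.5 -62 0;0 -1.5 -2.5 -62 0;0 -1.5 -2.5 -62 0;0 -1.5 -2.5 -62 0;0 -1.5 -2.5 -62 0",
)

```text
time: 2.63
ee_pos: [0.5469, -0.3309, 0.0105]
tcp_rot: [180.0, 0.1, 120.8]
wrist_force: [-1.6, -0.1, 4.9]
opening: 0.0274
```

Request:
play_rows(
  commands="0 0 0 0 0;0 0 0 0 0;0 0 0 30 0;0 0 0 65 0;0 0 0 100 0;0 0 0 130 0;0 0 0 130 0;0 0 0 130 0",
)

```text
time: 3.3
ee_pos: [0.5472, -0.3309, 0.1409]
tcp_rot: [179.9, 0.1, 120.8]
wrist_force: [0.3, -0.3, -4.7]
opening: 0.0275
```

```bash
python3 - <<'E'
from h import *
o=get_obs();im=camera("wrist");print(o['time'],o['ee_pos'],o['tcp_rot'],o['wrist_force'],o['opening'])
cv2.imwrite("pics/w2.png",im[:,:,::-1])
cv2.imwrite("pics/s2.png",camera("side")[:,:,::-1])
E
```

```text
3.3 [ 0.54721267 -0.33090124  0.14090159] [1.79917469e+02 1.49162455e-01 1.20799055e+02] [ 0.25803314 -0.34805735 -4.68589102] 0.02747811528704553
```

View pics/w2.png

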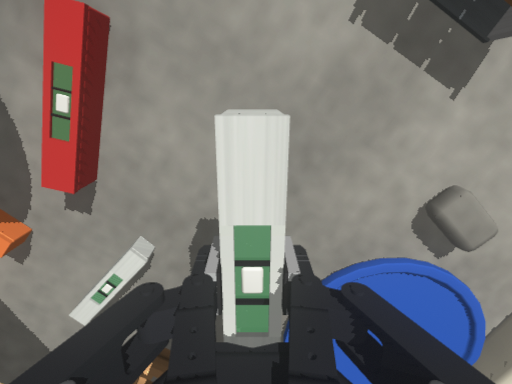

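View pics/s2.png

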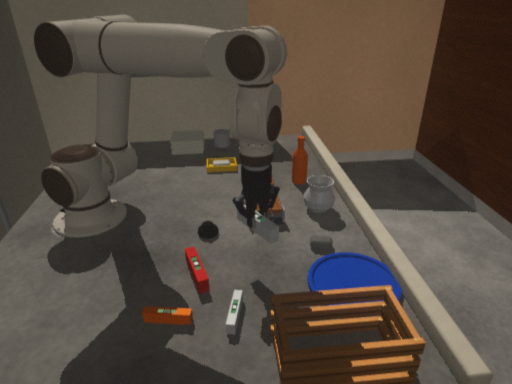

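Request:
play_rows(
  commands="0 6 30 10 -4;0 14 70 25 -10;0 21 110 30 -16;0 28 150 30 -22;0 35 190 30 -28;0 42 230 30 -31.3;0 50 270 30 -31.3;0 55 300 30 -31.3;0 55 311 30 -31.3;0 55 311 30 -31.3",
)

```text
time: 4.23
ee_pos: [0.6008, -0.0167, 0.1669]
tcp_rot: [-179.8, -0.0, 89.7]
wrist_force: [-0.3, -0.9, -3.3]
opening: 0.0274
```

Request:
play_rows(
  commands="0 0 0 0 0;0 0 0 0 0",
)

```text
time: 4.4
ee_pos: [0.601, -0.0204, 0.1681]
tcp_rot: [-179.9, 0.0, 89.5]
wrist_force: [0.7, -0.3, -3.9]
opening: 0.0274
```

```bash
python3 - <<'E'
from h import *
o=get_obs();im=camera("wrist");print(o['time'],o['ee_pos'],o['tcp_rot'],o['wrist_force'],o['opening'])
cv2.imwrite("pics/w3.png",im[:,:,::-1])
h=cv2.cvtColor(im,cv2.COLOR_RGB2HSV); m=cv2.inRange(h,(5,90,40),(18,255,255))
for z in (0.055,0.06):
  L=[];Rr=[]
  for v in range(20,300,4):
    xs=np.nonzero(m[v,120:400])[0]+120
    if len(xs)>40: L.append((xs[0],v));Rr.append((xs[-1]+1,v))
  for E in (L,Rr):
    p=ray("wrist",E,z,o); f=np.polyfit(p[:,1],p[:,0],1); 
    for _ in range(3):
        r=p[:,0]-np.polyval(f,p[:,1]); k=abs(r)<max(0.0012,np.median(abs(r))*2); f=np.polyfit(p[k,1],p[k,0],1)
    print(z,k.sum(),'y %.3f..%.3f slope %.2f x0 %.4f x.2 %.4f'%(p[k,1].min(),p[k,1].max(),np.degrees(np.arctan(f[0])),np.polyval(f,0),np.polyval(f,.2)))
E
```

```text
4.4 [ 0.60098234 -0.02039277  0.16808726] [-1.79888924e+02  2.19803132e-02  8.94676789e+01] [ 0.65980668 -0.27360786 -3.94132813] 0.02739489376263503
0.055 50 y -0.062..0.116 slope 0.21 x0 0.5486 x.2 0.5493
0.055 50 y -0.063..0.115 slope 0.64 x0 0.6538 x.2 0.6560
0.06 50 y -0.059..0.115 slope 0.21 x0 0.5497 x.2 0.5504
0.06 50 y -0.060..0.114 slope 0.64 x0 0.6528 x.2 0.6550
```

View pics/w3.png

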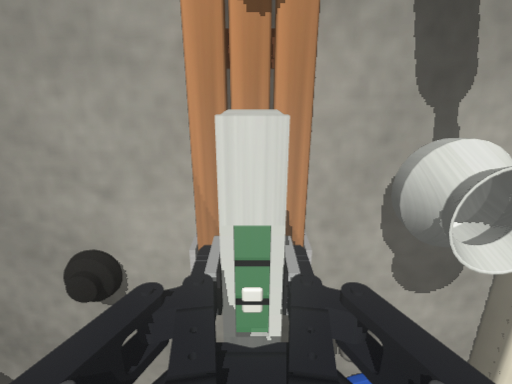

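Request:
play_rows(
  commands="0 0.5 30 0 0;0 0.5 48 -20 0;0 0.5 48 -55 0;0 0.5 48 -85 0;0 0.5 48 -93 0;0 0.5 48 -93 0;0 0.5 48 -93 0",
)

```text
time: 5.03
ee_pos: [0.6022, 0.0276, 0.0772]
tcp_rot: [180.0, 0.0, 89.4]
wrist_force: [-0.4, -0.2, -3.4]
opening: 0.0275
```

Request:
play_rows(
  commands="0 0 0 -3 0;0 0 0 -6 0;0 0 0 -6 0;0 0 0 -6 0",
)

```text
time: 5.37
ee_pos: [0.6023, 0.0284, 0.071]
tcp_rot: [179.9, -0.0, 89.5]
wrist_force: [0.1, 0.1, -4.0]
opening: 0.0275
```

Request:
play_rows(
  commands="0 0 0 -1.5 0;0 0 0 -3 0;0 0 0 -3 0;0 0 0 -3 0",
)

```text
time: 5.7
ee_pos: [0.6023, 0.0285, 0.0678]
tcp_rot: [180.0, -0.0, 89.5]
wrist_force: [-0.2, -0.8, -0.3]
opening: 0.0278
```

```bash
python3 - <<'E'
from h import *
cv2.imwrite("pics/s4.png",cv2.resize(camera("side")[140:230,200:320,::-1],(800,600),interpolation=cv2.INTER_CUBIC))
print(get_obs()['wrist_force'])
E
```

```text
[ 1.20641262 -0.35692354 -0.64947114]
```

View pics/s4.png

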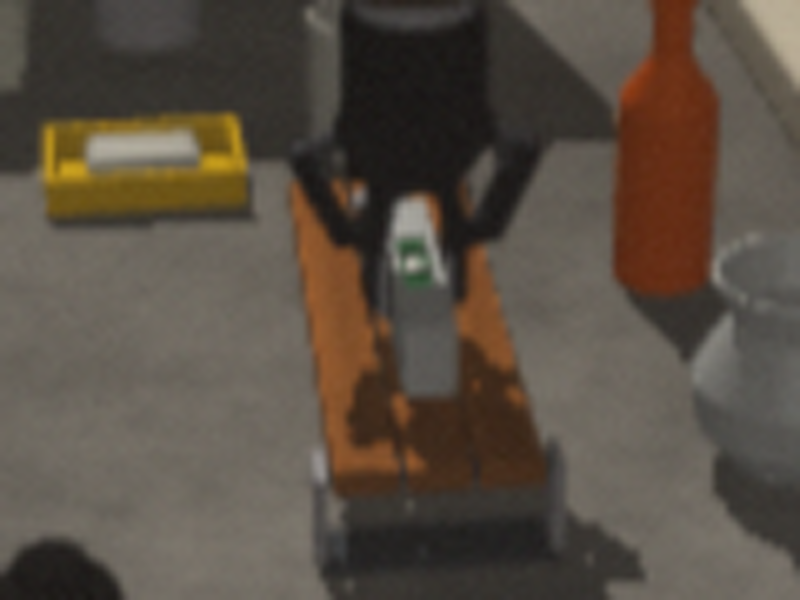

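The level is supported, since the wrist force went from -4 N to about 0. I'll release it.

Request:
play_rows(
  commands="0 0 0 -0.5 0;0.5 0 0 -0.5 0;0.6 0 0 -0.5 0;0.7 0 0 -0.5 0;0.7 0 0 -0.5 0;0.7 0 0 -0.5 0;0.7 0 0 20 0;0.7 0 0 55 0;0.7 0 0 90 0;0.7 0 0 100 0",
)

```text
time: 6.58
ee_pos: [0.6034, 0.0286, 0.173]
tcp_rot: [179.6, -0.0, 89.5]
wrist_force: [0.6, -0.6, 0.4]
opening: 0.0599
```

Request:
play_rows(
  commands="0.7 0 20 0 0;0.7 0 30 0 0;0.7 0 30 0 0;0.7 0 30 0 0",
)

```text
time: 6.92
ee_pos: [0.6016, 0.0589, 0.1663]
tcp_rot: [-179.9, 0.0, 89.6]
wrist_force: [0.1, -0.4, -0.4]
opening: 0.0596
```

```bash
python3 - <<'E'
from h import *
o=get_obs();im=camera("wrist");print(o['time'],o['ee_pos'],o['tcp_rot'],o['opening'])
cv2.imwrite("pics/w5.png",im[:,:,::-1])
h=cv2.cvtColor(im,cv2.COLOR_RGB2HSV); m=cv2.inRange(h,(40,70,30),(90,255,255))
N,l,s,c=cv2.connectedComponentsWithStats(m)
for i in range(1,N):
    if s[i,4]>30: print(s[i],c[i],ray("wrist",c[i],0.097,o))
cv2.imwrite("pics/s5.png",cv2.resize(camera("side")[140:230,200:320,::-1],(800,600),interpolation=cv2.INTER_CUBIC))
cv2.imwrite("pics/c5.png",cv2.resize(camera("scene")[130:230,230:363,::-1],(800,600),interpolation=cv2.INTER_CUBIC))
E
```

```text
6.9167 [0.60162317 0.05886244 0.16632105] [-1.79918595e+02  2.04552402e-02  8.95800810e+01] 0.05964395201668791
[244 207  19  19 311] [253.00643087 214.76527331] [[0.60385306 0.05020953 0.097     ]]
[245 229  18  19 212] [253.73584906 240.73113208] [[0.6043097 0.0270663 0.097    ]]
[245 252  17  17 289] [253. 260.] [[0.60359644 0.00889938 0.097     ]]
```

View pics/w5.png

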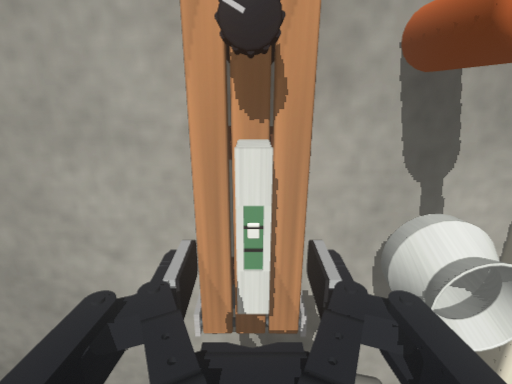

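View pics/s5.png

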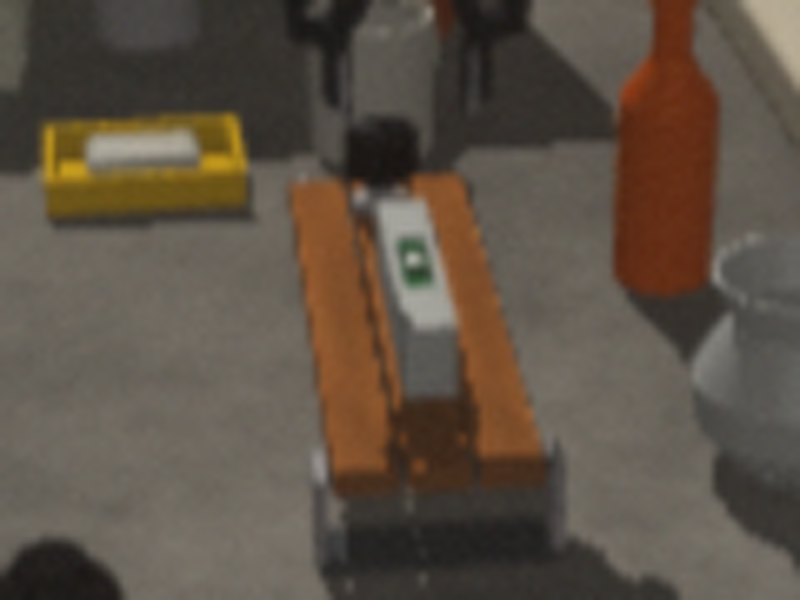

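View pics/c5.png

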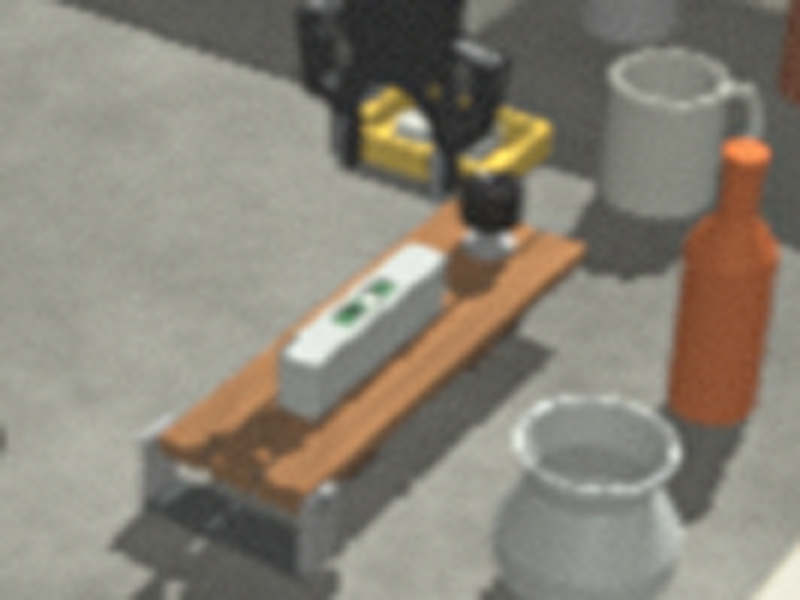

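The level sits vial up at about (0.604, 0.030), along the board and inside the middle slat region, released. Next I'll look at the knob.

Request:
play_rows(
  commands="1 0 30 10 7;1 0 60 30 14;1 0 70 40 21;1 0 70 40 28;1 0 70 40 35;1 0 70 40 42;1 0 70 40 45;1 0 70 40 45;1 0 70 40 45",
)

```text
time: 7.82
ee_pos: [0.602, 0.128, 0.207]
tcp_rot: [-180.0, -0.0, 134.3]
wrist_force: [0.6, -0.1, -0.6]
opening: 0.0857
```

```bash
python3 - <<'E'
from h import *
o=get_obs();im=camera("wrist");print(o['time'],o['q'],o['ee_pos'],o['tcp_rot'],o['opening'])
cv2.imwrite("pics/w6.png",im[:,:,::-1])
E
```

```text
7.8167 [ 1.20093685e+01  1.37848304e+01  1.73499416e+01  9.35919110e+01
 -3.11249322e-03  5.76594145e+01] [0.60198352 0.1280426  0.20699064] [-1.79975692e+02 -1.17068960e-02  1.34349952e+02] 0.08567983525980957
```

View pics/w6.png

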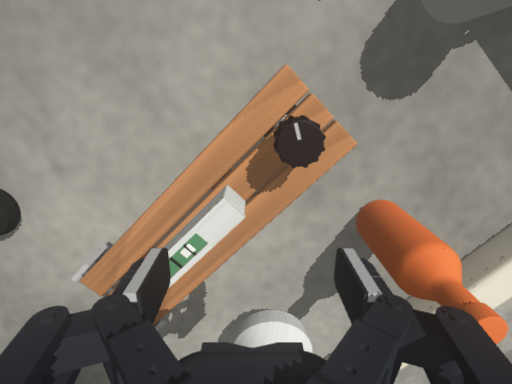

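```bash
python3 - <<'E'
from h import *
o=get_obs();im=camera("wrist")
h=cv2.cvtColor(im,cv2.COLOR_RGB2HSV); m=cv2.inRange(h,(40,70,30),(90,255,255)); m[:200]=0;m[:,:150]=0;m[:,230:]=0;m[290:]=0
cv2.imwrite("pics/w6c.png",cv2.resize(im[215:295,150:230,::-1],(600,600),interpolation=cv2.INTER_NEAREST))
# knob: dark with rim
g=im.max(2); k=np.zeros_like(g); k[105:175,265:335]=(g[105:175,265:335]<70)
N,l,s,c=cv2.connectedComponentsWithStats(k); i=1+np.argmax(s[1:,4]); ys,xs=np.nonzero(l==i)
(cc,r)=cv2.minEnclosingCircle(np.c_[xs,ys].astype(np.float32)); print(s[i],c[i],cc,r)
P0=ray("wrist",cc,0.108,o);P1=ray("wrist",np.array(cc)+[r,0],0.108,o);print(P0,P1-P0)
for z in(0.09,.1): print(ray("wrist",cc,z,o))
ys,xs=np.nonzero(m); P=ray("wrist",np.c_[xs,ys],0.097,o)[:,:2]
q=P-P.mean(0);w,v=np.linalg.eigh(q.T@q);a=v[:,1];a*=np.sign(a[1]);s=q@a;print(P.mean(0),a,len(xs))
mid=P.mean(0); wm=((im.min(2)>150)).astype(np.uint8); wm[:215]=0;wm[295:]=0
ys,xs=np.nonzero(wm); Q=ray("wrist",np.c_[xs,ys],0.097,o)[:,:2]-mid
n=np.array([-a[1],a[0]]); sel=(abs(Q@n)<0.004); t=Q[sel]@a; 
print(np.histogram(s,bins=np.arange(-.08,.08,.002)))
print(np.histogram(t,bins=np.arange(-.08,.08,.002))[0])
E
```

```text
[ 273  116   52   52 1877] [298.26851359 141.76771444] (298.2602844238281, 141.2152862548828) 26.53390121459961
[[0.60002582 0.18722831 0.108     ]] [[0.01575486 0.01539814 0.        ]]
[[0.60412023 0.18713929 0.09      ]]
[[0.60184556 0.18718874 0.1       ]]
[0.60425121 0.03361275] [-0.04355822  0.99905089] 388
(array([ 0,  0,  0,  0,  0,  0,  0,  0,  0,  0,  0,  0,  0,  0,  0,  0,  0,
        0,  0,  0,  0,  0,  0,  0,  3,  5,  7, 11, 12, 17, 21, 13,  0, 14,
       24, 24, 24, 22,  5,  4,  4,  5,  0,  1,  7, 13, 29, 26, 25, 26, 28,
       18,  0,  0,  0,  0,  0,  0,  0,  0,  0,  0,  0,  0,  0,  0,  0,  0,
        0,  0,  0,  0,  0,  0,  0,  0,  0,  0,  0]), array([-8.0000000e-02, -7.8000000e-02, -7.6000000e-02, -7.4000000e-02,
       -7.2000000e-02, -7.0000000e-02, -6.8000000e-02, -6.6000000e-02,
       -6.4000000e-02, -6.2000000e-02, -6.0000000e-02, -5.8000000e-02,
       -5.6000000e-02, -5.4000000e-02, -5.2000000e-02, -5.0000000e-02,
       -4.8000000e-02, -4.6000000e-02, -4.4000000e-02, -4.2000000e-02,
       -4.0000000e-02, -3.8000000e-02, -3.6000000e-02, -3.4000000e-02,
      
[... 531 characters left out ...]
2.8000000e-02,  3.0000000e-02,
        3.2000000e-02,  3.4000000e-02,  3.6000000e-02,  3.8000000e-02,
        4.0000000e-02,  4.2000000e-02,  4.4000000e-02,  4.6000000e-02,
        4.8000000e-02,  5.0000000e-02,  5.2000000e-02,  5.4000000e-02,
        5.6000000e-02,  5.8000000e-02,  6.0000000e-02,  6.2000000e-02,
        6.4000000e-02,  6.6000000e-02,  6.8000000e-02,  7.0000000e-02,
        7.2000000e-02,  7.4000000e-02,  7.6000000e-02,  7.8000000e-02]))
[ 0  0  0  0  0  0  0  0  0  0  0  0  0  0  0  0  0  0  0  0  0  0  0  0
  0  0  0  0  0  0  0  0  0  0  0  0  0  0 12 13 15 14  2 14 15  7  0  0
  0  0  0  1 13 18 15 16 17 16 14 16 15 15 15 17 17 16 16 11  7  2  0  0
  0  0  0  0  0  0  0]
```

View pics/w6c.png

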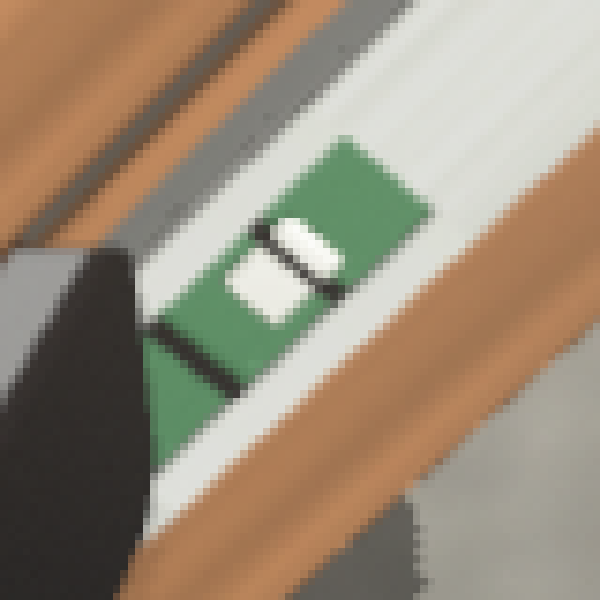

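From the wrist view the bubble is 8.8 mm toward +y, so the tilt standing up is about +0.0146. Pressed home that becomes about -0.0154, so I need about 1.1 rad (63°) clockwise. Knob is about (0.602, 0.187). I'll move above it.

Request:
play_rows(
  commands="1 0 25 0 0;1 0 50 -20 0;1 0 59 -50 0;1 0 59 -75 0;1 0 59 -75 0;1 0 59 -75 0;1 0 59 -75 0",
)

```text
time: 8.5
ee_pos: [0.6025, 0.1873, 0.1341]
tcp_rot: [179.9, 0.0, 134.4]
wrist_force: [0.2, 0.4, 0.9]
opening: 0.0851
```

```bash
python3 - <<'E'
from h import *
o=get_obs();im=camera("wrist");print(o['time'],o['ee_pos'],o['tcp_rot'],o['opening'])
cv2.imwrite("pics/w7.png",im[:,:,::-1])
for z in (.109,.094): print(proj("wrist",[[0.6015,.187,z]],o), proj("wrist",[[*o['ee_pos'][:2],z]],o))
print(ray("scene",[349,197],0),ray("side",[299,184],0))
E
```

```text
8.5 [0.60247364 0.1872502  0.13407488] [1.79920313e+02 4.36497676e-02 1.34438161e+02] 0.08511169837598197
[[248.211316   227.83153199]] [[249.57879799 228.54363754]]
[[248.44185267 218.0872518 ]] [[249.71186735 218.75673848]]
[[0.77918832 0.19025556 0.        ]] [[0.76788634 0.16163988 0.        ]]
```

View pics/w7.png

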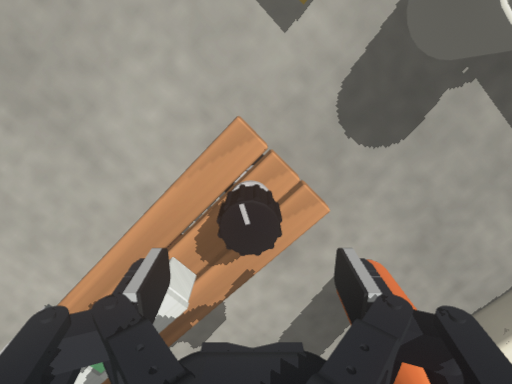

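The knob is centred between the jaws at about (250,222), a few px up-image of prediction, so I'll shift by (-1.5,+1.5) mm and descend.

Request:
play_rows(
  commands="1 -1.5 1.5 -25 0;1 -1.5 1.5 -50 0;1 -1.5 1.5 -63 0;1 -1.5 1.5 -63 0;1 -1.5 1.5 -63 0;0 -1.5 1.5 -63 0;0 -1.5 1.5 -63 0;0 -1.5 1.5 -63 0;0 -1.5 1.5 -63 0",
  force=80,
)

```text
time: 9.3
ee_pos: [0.6008, 0.1887, 0.0702]
tcp_rot: [180.0, 0.1, 134.5]
wrist_force: [0.7, -9.0, 3.2]
opening: 0.0387
```

Request:
play_rows(
  commands="0 0 0 0 0;0 0 0 0 0;0 0 0 0 0",
)

```text
time: 9.55
ee_pos: [0.6005, 0.1885, 0.0702]
tcp_rot: [-180.0, 0.0, 134.5]
wrist_force: [-3.8, -4.8, 5.0]
opening: 0.0384
```

```bash
python3 - <<'E'
from h import *
o=get_obs();print(o['time'],o['ee_pos'],o['tcp_rot'],o['wrist_force'],o['torque'],o['opening'])
cv2.imwrite("pics/s8.png",cv2.resize(camera("side")[140:230,200:320,::-1],(800,600),interpolation=cv2.INTER_CUBIC))
E
```

```text
9.55 [0.60046363 0.18853522 0.07015315] [-1.79989648e+02  4.13218058e-02  1.34490839e+02] [-3.75319085 -4.76812548  5.02875623] [-0.61176419  0.50018359  0.17429146] 0.038404044343918274
```

View pics/s8.png

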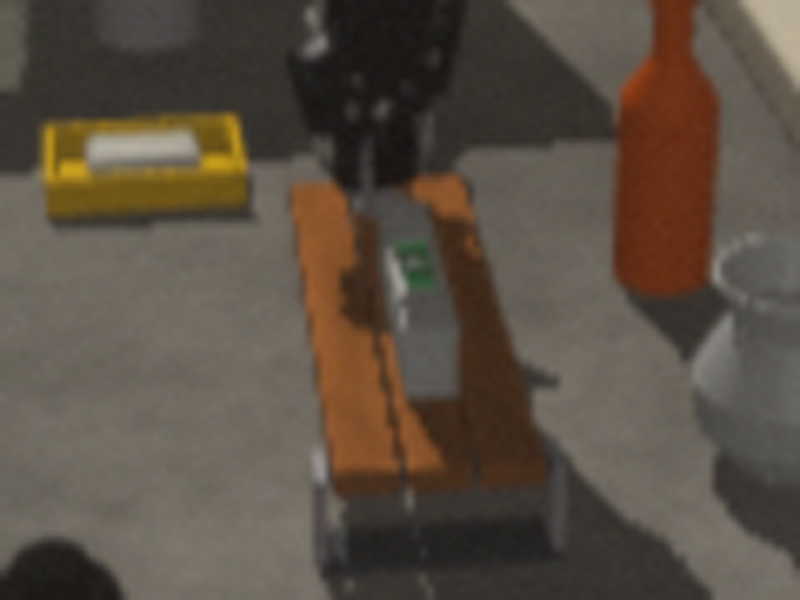

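Gripped at an opening of 38.4 mm. Pressing down.

Request:
play_rows(
  commands="0 0 0 -1 0;0 0 0 -2 0;0 0 0 -3 0;0 0 0 -4 0;0 0 0 -5 0;0 0 0 -5 0;0 0 0 -5 0",
)

```text
time: 10.18
ee_pos: [0.6005, 0.189, 0.0658]
tcp_rot: [180.0, 0.0, 134.5]
wrist_force: [-4.4, -0.6, 8.9]
opening: 0.0385
```

Request:
play_rows(
  commands="0 0 0 -1 0;0 0 0 -2 0;0 0 0 -2 0;0 0 0 -2 0",
)

```text
time: 10.52
ee_pos: [0.6005, 0.1891, 0.0641]
tcp_rot: [180.0, 0.1, 134.5]
wrist_force: [-3.7, -0.0, 11.8]
opening: 0.0386
```

Request:
play_rows(
  commands="0 0 0 -1 0;0 0 0 -1 0;0 0 0 -1 0",
)

```text
time: 10.77
ee_pos: [0.6006, 0.1892, 0.0633]
tcp_rot: [179.9, 0.1, 134.5]
wrist_force: [-3.9, -0.4, 12.6]
opening: 0.0387
```

Request:
play_rows(
  commands="0 0 0 -1 0;0 0 0 -1 0;0 0 0 -1 0",
)

```text
time: 11.02
ee_pos: [0.6006, 0.1892, 0.0624]
tcp_rot: [179.9, 0.1, 134.5]
wrist_force: [-4.7, 0.5, 13.4]
opening: 0.0384
```

Request:
play_rows(
  commands="0 0 0 -1 0;0 0 0 -1 0;0 0 0 -1 0",
)

```text
time: 11.27
ee_pos: [0.6006, 0.1893, 0.0615]
tcp_rot: [179.9, 0.1, 134.5]
wrist_force: [-6.0, 1.6, 13.3]
opening: 0.0382
```

Request:
play_rows(
  commands="0 0 0 -1 0;0 0 0 -1 0;0 0 0 -1 0",
)

```text
time: 11.52
ee_pos: [0.6007, 0.1894, 0.0609]
tcp_rot: [179.9, 0.1, 134.5]
wrist_force: [-5.5, 1.4, 15.9]
opening: 0.0384
```

Request:
play_rows(
  commands="0 0 0 -1 0;0 0 0 -1 0;0 0 0 -1 0;0 0 0 -1 0",
)

```text
time: 11.85
ee_pos: [0.6008, 0.1894, 0.0604]
tcp_rot: [179.9, 0.1, 134.5]
wrist_force: [-6.9, 2.0, 19.8]
opening: 0.0386
```

Request:
play_rows(
  commands="0 0 0 -1 0;0 0 0 -1 0;0 0 0 -1 0;0 0 0 -1 0",
)

```text
time: 12.18
ee_pos: [0.601, 0.1894, 0.06]
tcp_rot: [179.8, 0.1, 134.5]
wrist_force: [-7.0, 1.0, 21.4]
opening: 0.0386
```

It's home: force is 21 N and the travel about 10 mm. Turning clockwise while raising z to follow the lengthening foot.

Request:
play_rows(
  commands="0 0 0 0.3 -4;0 0 0 0.55 -8;0 0 0 0.8 -12;0 0 0 1.1 -16;0 0 0 1.4 -20;0 0 0 1.4 -20;0 0 0 1.4 -20",
)

```text
time: 12.77
ee_pos: [0.6013, 0.1899, 0.0614]
tcp_rot: [179.8, -0.0, 114.5]
wrist_force: [-5.1, 3.2, 20.2]
opening: 0.0383
```

```bash
cat > st.py <<'E'
from h import *
import sys
o=get_obs();print(o['time'],o['ee_pos'].round(4),o['tcp_rot'].round(2),o['wrist_force'].round(1),o['torque'].round(2),round(o['opening'],4))
for n,b in (("side",(140,230,200,320)),("scene",(130,230,230,363))):
    cv2.imwrite(f"pics/{n}_{sys.argv[1]}.png",cv2.resize(camera(n)[b[0]:b[1],b[2]:b[3],::-1],(800,600),interpolation=cv2.INTER_CUBIC))
E
python3 st.py a
```

```text
12.7667 [0.6013 0.1899 0.0614] [179.76  -0.   114.51] [-5.1  3.2 20.2] [-0.65  1.8  -0.11] 0.0383
```

View pics/scene_a.png

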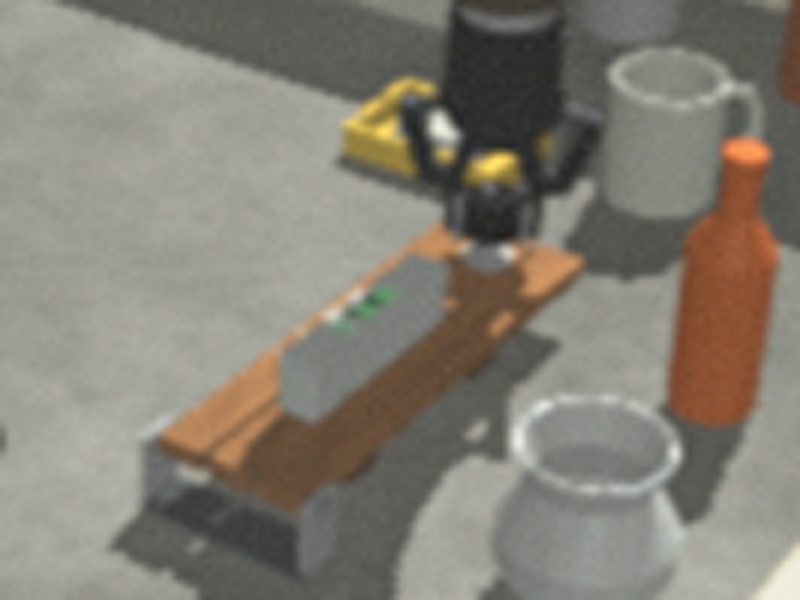

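View pics/side_a.png

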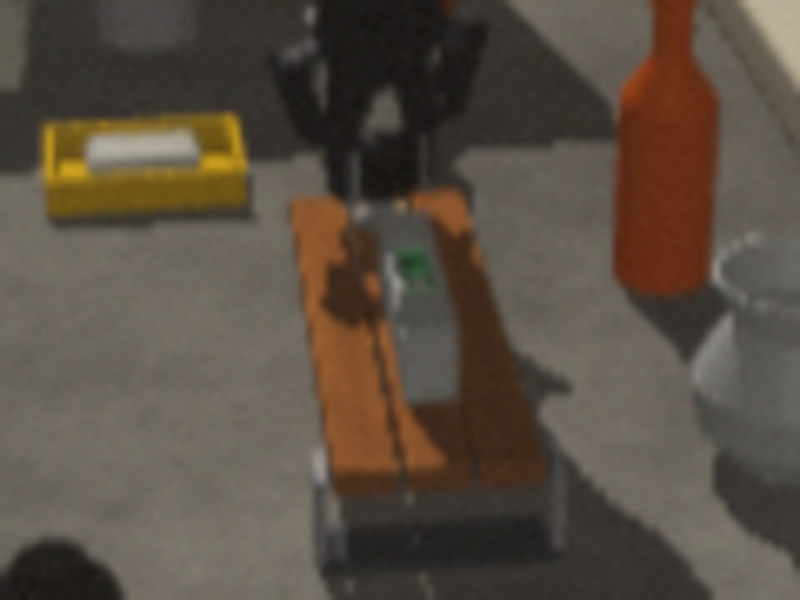

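The bubble is at the hinge end, as expected. Continuing the turn.

Request:
play_rows(
  commands="0 0 0 0.3 -4;0 0 0 0.6 -8;0 0 0 0.9 -12;0 0 0 1.2 -16;0 0 0 1.5 -20;0 0 0 1.5 -20;0 0 0 1.5 -20",
)

```text
time: 13.45
ee_pos: [0.6017, 0.1901, 0.0628]
tcp_rot: [179.7, -0.1, 94.5]
wrist_force: [-3.4, 3.6, 18.1]
opening: 0.0388
```

Request:
play_rows(
  commands="0 0 0 0.3 -4;0 0 0 0.6 -8;0 0 0 0.9 -12;0 0 0 1.2 -16;0 0 0 1.5 -20;0 0 0 1.6 -23;0 0 0 1.6 -23;0 0 0 1.6 -23;0 0 0 1.6 -23",
)

```text
time: 14.2
ee_pos: [0.6021, 0.1898, 0.0645]
tcp_rot: [179.7, -0.2, 71.5]
wrist_force: [-0.6, 1.0, 17.8]
opening: 0.0385
```

Request:
play_rows(
  commands="0 0 0 0 0;0 0 0 0 0;0 0 0 0 0;0 0 0 0 0;0 0 0 0 0;0 0 0 0 0;0 0 0 0 0;0 0 0 0 0;0 0 0 0 0;0 0 0 0 0",
)

```text
time: 15.03
ee_pos: [0.6021, 0.1898, 0.0645]
tcp_rot: [179.7, -0.2, 71.5]
wrist_force: [-0.1, 2.1, 17.5]
opening: 0.0385
```

```bash
python3 st.py b
```

```text
15.0333 [0.6021 0.1898 0.0645] [179.74  -0.21  71.51] [-0.1  2.1 17.5] [-0.18  0.73 -0.1 ] 0.0385
```

View pics/scene_b.png

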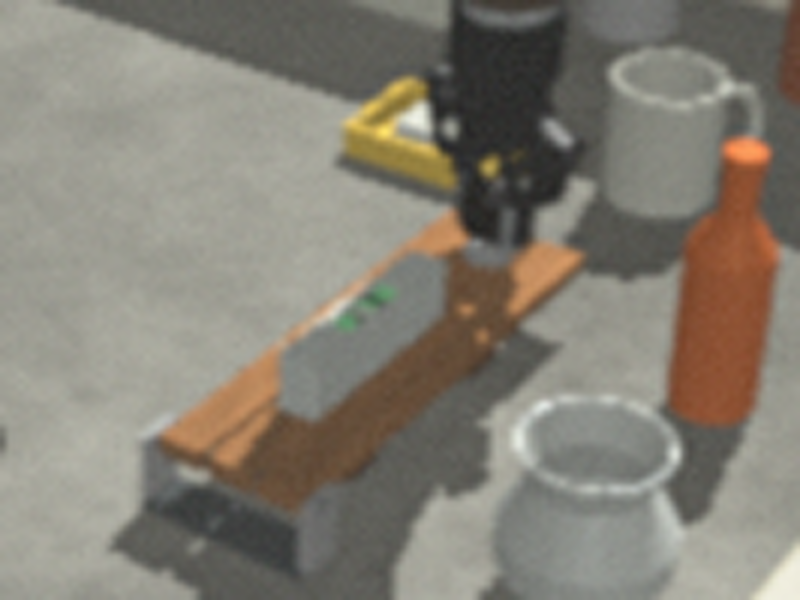

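View pics/side_b.png

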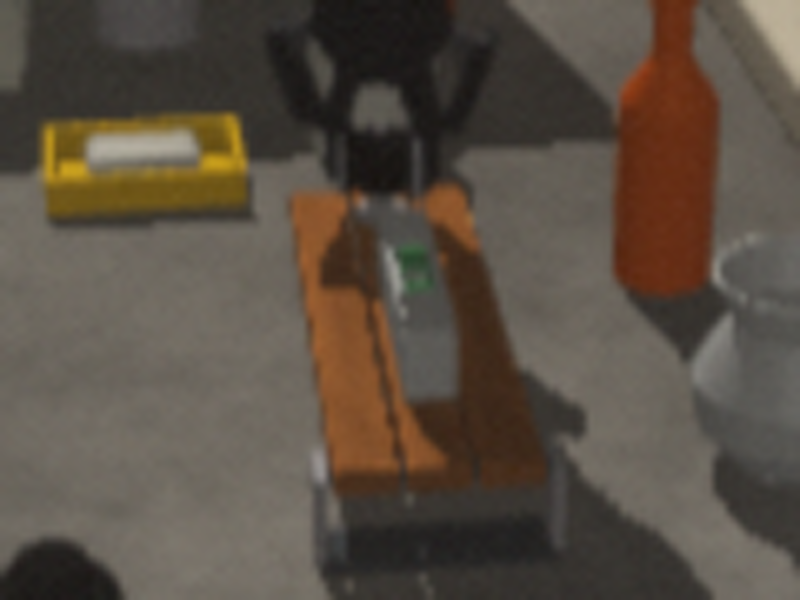

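Roughly centred. I'll press slightly more for margin, then measure with averaged frames.

Request:
play_rows(
  commands="0 0 0 -0.8 0;0 0 0 -0.8 0;0 0 0 -0.8 0;0 0 0 -0.8 0",
)

```text
time: 15.47
ee_pos: [0.6023, 0.1899, 0.0641]
tcp_rot: [179.7, -0.2, 71.5]
wrist_force: [-1.8, 0.7, 19.6]
opening: 0.0386
```

```bash
cat > meas.py <<'E'
from h import *
import sys
from scipy.ndimage import map_coordinates
fz=[];out=[]
for n,b in (("side",(165,205,240,290)),("scene",(165,195,270,305))):
    A=[]
    for _ in range(12): A.append(camera(n).astype(float)); fz.append(get_obs()['wrist_force'])
    im=np.mean(A,0); np.save(f"pics/{n}_{sys.argv[1]}.npy",im)
    cv2.imwrite(f"pics/m_{n}_{sys.argv[1]}.png",cv2.resize(im[b[0]:b[1],b[2]:b[3],::-1],None,fx=15,fy=15,interpolation=cv2.INTER_CUBIC).clip(0,255))
    t=np.arange(-.05,.0501,.002)
    a=np.array([-0.01,1.0,0]);best=None
    # lateral centring on greenness
    for dx in np.arange(-.008,.0081,.002):
        P=np.array([.604+dx,.030,.097])+t[:,None]*a; uv=proj(n,P)
        p=np.array([map_coordinates(im[:,:,k],[uv[:,1],uv[:,0]],order=1) for k in range(3)])
        gr=(p[1]-p[0]).clip(0); 
        if best is None or gr.sum()>best[0]: best=(gr.sum(),dx,p,gr)
    print(n,'dx',best[1])
    for ti,pp in zip(t,best[2].T): print('%.0f:%s'%(ti*1000,','.join('%d'%x for x in pp)),end='  ')
    print()
print(np.mean(fz,0),np.std(fz,0),get_obs()['time'])
E
python3 meas.py c
```

```text
side dx 0.0
-50:77,75,72  -48:78,76,72  -46:78,76,72  -44:78,76,72  -42:77,76,72  -40:76,77,71  -38:74,79,70  -36:71,80,68  -34:69,82,67  -32:67,83,66  -30:66,85,65  -28:66,86,65  -26:65,89,65  -24:67,89,66  -22:69,88,67  -20:71,87,68  -18:73,85,69  -16:71,83,68  -14:68,81,65  -12:65,79,63  -10:61,76,60  -8:59,75,58  -6:56,73,55  -4:53,72,53  -2:50,70,50  0:48,70,49  2:47,69,48  4:45,69,47  6:44,69,46  8:46,72,48  10:50,77,52  12:54,82,56  14:59,88,61  16:63,90,64  18:66,89,67  20:70,87,69  22:74,86,71  24:76,85,73  26:77,83,73  28:77,81,73  30:77,79,72  32:78,77,72  34:78,77,72  36:78,76,72  38:78,76,72  40:78,76,72  42:78,75,71  44:77,75,71  46:77,75,71  48:77,75,71  50:77,75,71  
scene dx 0.0
-50:122,125,121  -48:122,125,121  -46:122,125,121  -44:123,125,121  -42:123,126,122  -40:122,127,121  -38:122,127,121  -36:122,131,122  -34:120,135,121  -32:115,138,119  -30:110,142,115  -28:107,146,115  -26:104,148,112  -24:98,148,108  -22:99,148,109  -20:102,145,110  -18:105,141,110  -16:107,135,110  -14:109,129,110  -12:112,127,111  -10:115,129,114  -8:117,133,117  -6:120,138,120  -4:118,140,119  -2:111,139,114  0:102,136,107  2:93,132,100  4:87,126,94  6:84,120,91  8:82,118,89  10:81,120,89  12:84,126,92  14:90,132,98  16:94,139,103  18:98,145,107  20:103,148,112  22:107,145,114  24:112,142,117  26:116,138,119  28:120,134,121  30:121,131,122  32:122,129,122  34:123,128,122  36:123,127,122  38:123,127,122  40:123,126,122  42:122,126,121  44:122,126,121  46:122,126,121  48:122,126,121  50:122,127,122  
[-1.67211779  1.05580374 19.8824508 ] [0.55826521 0.4952968  0.5677624 ] 16.6667[ WARN:0@12.966] global loadsave.cpp:1063 imwrite_ Unsupported depth image for selected encoder is fallbacked to CV_8U.
```

View pics/m_side_c.png

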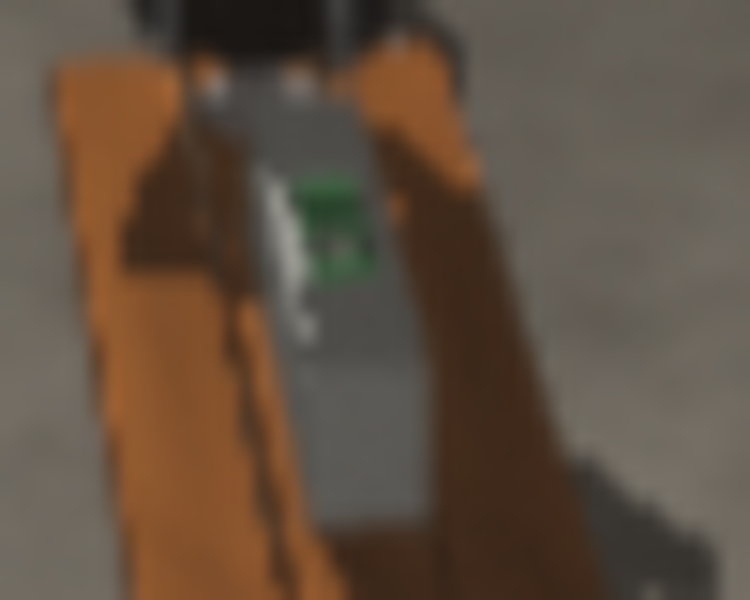

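View pics/m_scene_c.png

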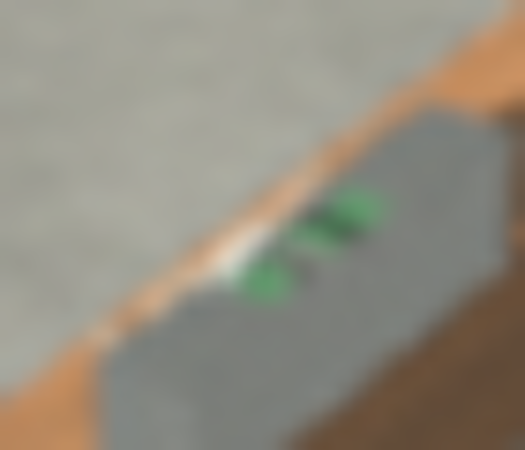

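In both views the bubble is a bit hinge-ward: about -5 mm in scene and -5 to -8 mm in side. I'll turn 20° more clockwise and re-measure.

Request:
play_rows(
  commands="0 0 0 0.3 -4;0 0 0 0.6 -8;0 0 0 0.9 -12;0 0 0 1.2 -16;0 0 0 1.4 -20;0 0 0 1.4 -20;0 0 0 1.4 -20;0 0 0 1.4 -20;0 0 0 1.4 -20;0 0 0 1.4 -20",
)

```text
time: 17.5
ee_pos: [0.6026, 0.1894, 0.0655]
tcp_rot: [179.8, -0.3, 51.5]
wrist_force: [0.0, -1.8, 19.7]
opening: 0.0385
```

Request:
play_rows(
  commands="0 0 0 0 0;0 0 0 0 0;0 0 0 0 0;0 0 0 0 0;0 0 0 0 0;0 0 0 0 0;0 0 0 0 0;0 0 0 0 0;0 0 0 0 0;0 0 0 0 0",
)

```text
time: 18.33
ee_pos: [0.6026, 0.1894, 0.0655]
tcp_rot: [179.8, -0.3, 51.5]
wrist_force: [-0.4, -1.3, 19.6]
opening: 0.0384
```

```bash
sed -i "s/^    for ti,pp in zip.*$/    print(' '.join('%d:%d'%(ti*1000,x) for ti,x in zip(t,best[2][1]-best[2][0])))/" meas.py; python3 meas.py d 2>/dev/null; python3 -c "
from h import *
cv2.imwrite('pics/w_d.png',camera('wrist')[:,:,::-1])"
```

```text
side dx -0.006
-50:-2 -48:-2 -46:-1 -44:0 -41:0 -39:0 -37:5 -35:9 -33:13 -31:18 -29:20 -27:23 -25:26 -23:26 -21:21 -19:16 -17:12 -15:9 -13:9 -11:8 -9:9 -7:10 -5:12 -3:14 -1:15 0:17 2:19 4:21 6:22 8:23 10:25 12:26 14:28 16:29 18:24 20:20 22:15 24:11 26:7 28:4 30:2 32:0 34:-1 36:-1 38:-1 40:-1 42:-1 44:-1 46:-1 48:-1 50:-1

scene dx 0.0
-50:3 -48:3 -46:3 -44:2 -41:3 -39:3 -37:4 -35:8 -33:14 -31:22 -29:31 -27:37 -25:43 -23:49 -21:51 -19:46 -17:39 -15:31 -13:22 -11:14 -9:10 -7:9 -5:9 -3:12 -1:17 0:21 2:26 4:28 6:28 8:29 10:33 12:38 14:40 16:44 18:47 20:46 22:39 24:32 26:24 28:15 30:10 32:6 34:4 36:3 38:3 40:3 42:3 44:3 46:3 48:3 50:4

[-0.31246195 -1.74557042 18.96604906] [0.41833288 0.55476713 0.490783  ] 19.5333
```

View pics/m_side_d.png

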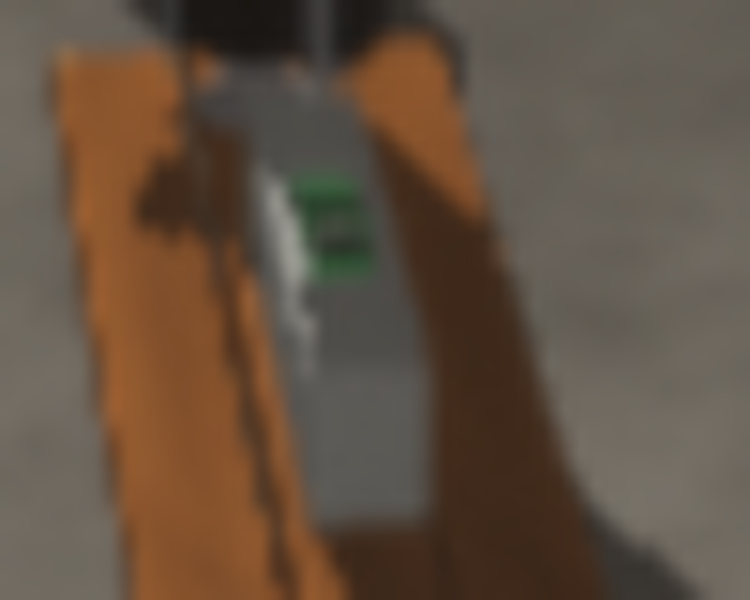

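View pics/m_scene_d.png

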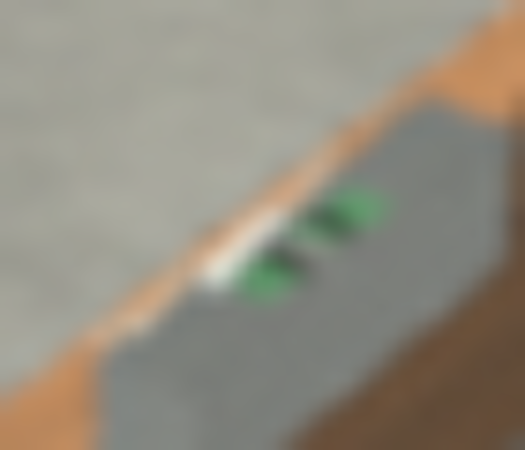

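View pics/w_d.png

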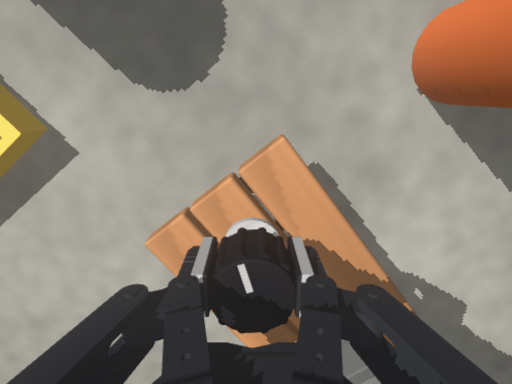

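The mark on the knob shows no slip. The oblique views may bias the bubble by parallax, because it lies below the lines. I'll calibrate that from the starting pictures, when the level lay flat on the cement with its bubble centred.

```bash
cat > prof.py <<'E'
from h import *
from scipy.ndimage import map_coordinates
def prof(n,im,c,ang,half=0.006):
    t=np.arange(-.05,.0501,.001); a=np.array([np.cos(np.radians(ang)),np.sin(np.radians(ang)),0]);b=np.array([-a[1],a[0],0])
    acc=0
    for w in np.arange(-half,half+1e-6,.001):
        uv=proj(n,np.array(c)+t[:,None]*a+w*b)
        acc=acc+np.array([map_coordinates(im[:,:,k].astype(float),[uv[:,1],uv[:,0]],order=1) for k in range(3)])
    return t*1000,acc
def lev(t,s,L,lo,hi): # crossings
    r=[];
    for i in range(len(t)-1):
        if lo<=t[i]<=hi and (s[i]-L)*(s[i+1]-L)<0: r.append(t[i]+(L-s[i])/(s[i+1]-s[i]))
    return r
def rep(tag,n,im,c,ang):
    t,p=prof(n,im,c,ang); s=(p[1]-p[0])/p.sum(0); s=s-np.median(s[abs(t)>44]); m=s.max()
    mids=[]
    for f in (.3,.5,.7):
        r=lev(t,s,f*m,-45,45)
        if len(r)>=2: mids.append((r[0]+r[-1])/2)
    mid=np.mean(mids)
    k=abs(t-mid)<22
    # normalised sat deficit; centroid-> bubble+symmetric lines
    d=(m-s)*k; i=np.argmin(np.where(k,s,9))
    loc=[(np.sort([x for x in lev(t,s,f*m,-45,45) if x<t[i]])[-1]+np.sort([x for x in lev(t,s,f*m,-45,45) if x>t[i]])[0])/2 for f in np.linspace(s[i]/m+.08,.65,4)]
    print(tag,n,'mid %.1f mids %s min at %.1f; local centres rel mid %s; 1st moment %.2f'%(mid,np.round(mids,1),t[i]-mid,np.round(np.array(loc)-mid,1),(d*(t-mid)).sum()/d.sum()))
E
python3 - <<'E' 2>&1
from prof import *
for n in ("scene","side"):
    im=cv2.imread(f"pics/{n}raw.png")[:,:,::-1]
    for w in (0,): rep("init",n,im,[.5465,-.3305,.042],120.8)
    for tag in "cd": rep(tag,n,np.load(f"pics/{n}_{tag}.npy"),[.604,.030,.097],90.5)
b={"side":(140,230,200,320,"pics/s5.png"),"scene":(130,230,230,363,"pics/c5.png")}
for n in b:
    y0,y1,x0,x1,f=b[n]; im=np.zeros((384,512,3)); im[y0:y1,x0:x1]=cv2.resize(cv2.imread(f),(x1-x0,y1-y0),interpolation=cv2.INTER_AREA)[:,:,::-1]
    rep("up",n,im,[.604,.030,.098],90.5)
E
```

```text
init scene mid 0.1 mids [ 0.1 -0.   0.1] min at -2.1; local centres rel mid [-1.4 -0.9 -0.7 -0.4]; 1st moment -0.24
c scene mid -2.9 mids [-2.9 -2.9 -2.9] min at -7.1; local centres rel mid [-6.8 -6.5 -6.4 -6.4]; 1st moment -5.02
d scene mid -2.5 mids [-2.6 -2.5 -2.3] min at -5.5; local centres rel mid [-4.9 -4.4 -3.8 -2.3]; 1st moment -2.10
init side mid -0.9 mids [-0.8 -0.8 -1.1] min at -0.1; local centres rel mid [-0.7 -1.1 -0.9 -0.6]; 1st moment -0.45
c side mid -5.6 mids [-6.2 -6.1 -4.5] min at -11.4; local centres rel mid [-10.7 -10.1  -9.5  -9.1]; 1st moment -7.26
d side mid -4.9 mids [-4.7 -5.  -4.8] min at -4.1; local centres rel mid [-5.7 -5.4 -4.8 -4.4]; 1st moment -3.84
up side mid -2.5 mids [-2.7 -2.5 -2.3] min at 7.5; local centres rel mid [4.2 3.3 2.7 2.2]; 1st moment 2.54
up scene mid -0.7 mids [-0.7 -0.6 -0.7] min at 6.7; local centres rel mid [6.2 5.7 5.1 3.9]; 1st moment 3.61
```

Calibration bias is small, about -1 mm, so the bubble is still around -3 mm. Both cameras agree, though the up-state prediction had it further along. I'll turn another 20° and compare symmetry.

Request:
play_rows(
  commands="0 0 0 0.3 -4;0 0 0 0.6 -8;0 0 0 0.9 -12;0 0 0 1.1 -16;0 0 0 1.3 -20;0 0 0 1.3 -20;0 0 0 1.3 -20;0 0 0 1.3 -20;0 0 0 1.3 -20;0 0 0 1.3 -20",
)

```text
time: 20.42
ee_pos: [0.6028, 0.1887, 0.0667]
tcp_rot: [179.8, -0.3, 31.4]
wrist_force: [1.5, -6.1, 19.1]
opening: 0.0385
```

Request:
play_rows(
  commands="0 0 0 0 0;0 0 0 0 0;0 0 0 0 0;0 0 0 0 0;0 0 0 0 0;0 0 0 0 0;0 0 0 0 0;0 0 0 0 0;0 0 0 0 0;0 0 0 0 0",
)

```text
time: 21.25
ee_pos: [0.6028, 0.1886, 0.0667]
tcp_rot: [179.8, -0.3, 31.4]
wrist_force: [1.3, -5.1, 18.8]
opening: 0.0384
```

```bash
python3 meas.py e 2>/dev/null; python3 -c "
from prof import *
for n in ('scene','side'): rep('e',n,np.load(f'pics/{n}_e.npy'),[.604,.030,.097],90.5)
print(get_obs()['q'],get_obs()['ee_pos'])"
```

```text
side dx 0.0
-50:-2 -48:-2 -46:-1 -44:-1 -41:0 -39:1 -37:4 -35:8 -33:12 -31:16 -29:20 -27:24 -25:28 -23:28 -21:24 -19:21 -17:17 -15:14 -13:11 -11:9 -9:6 -7:5 -5:5 -3:5 -1:6 0:7 2:11 4:14 6:19 8:23 10:26 12:29 14:32 16:32 18:28 20:24 22:20 24:16 26:12 28:8 30:4 32:0 34:0 36:0 38:-1 40:-2 42:-2 44:-2 46:-2 48:-2 50:-2

scene dx 0.0
-50:3 -48:3 -46:3 -44:3 -41:3 -39:3 -37:4 -35:8 -33:13 -31:20 -29:27 -27:32 -25:39 -23:45 -21:47 -19:42 -17:36 -15:29 -13:21 -11:13 -9:7 -7:5 -5:3 -3:4 -1:6 0:8 2:11 4:14 6:18 8:23 10:31 12:37 14:41 16:45 18:50 20:50 22:44 24:39 26:32 28:24 30:17 32:11 34:7 36:4 38:2 40:2 42:3 44:3 46:3 48:3 50:3

[ 1.15959553 -5.62320142 18.87492232] [0.65973625 0.42120814 0.44445621] 22.45
e scene mid -1.0 mids [-1.2 -0.9 -0.8] min at -5.0; local centres rel mid [-3.8 -2.7 -2.3 -2.2]; 1st moment -2.42
e side mid -4.0 mids [-3.9 -4.  -4.1] min at -5.0; local centres rel mid [-2.  -2.3 -2.7 -2.9]; 1st moment -2.71
[ 1.74256549e+01  1.56421694e+01  4.09061666e+00  7.80713884e+01
 -9.65856856e-02  1.65976475e+02] [0.60277349 0.18869066 0.06673036]
```

View pics/m_side_e.png

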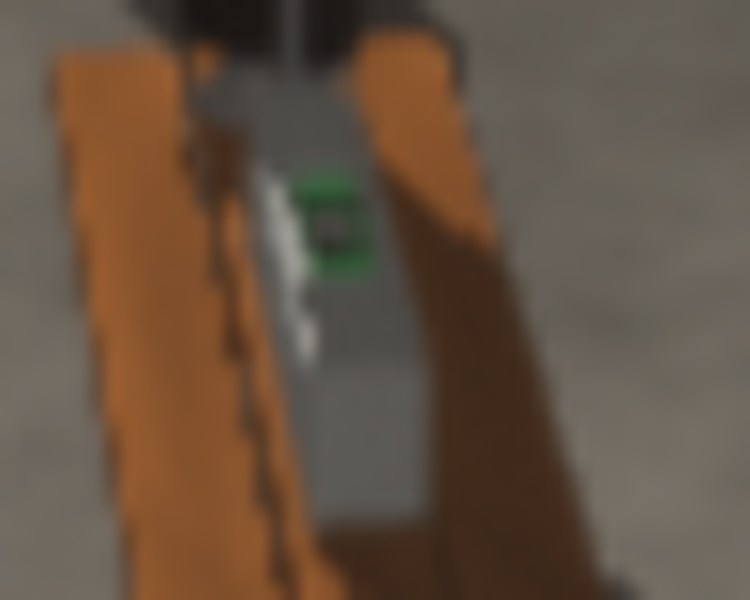

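View pics/m_scene_e.png

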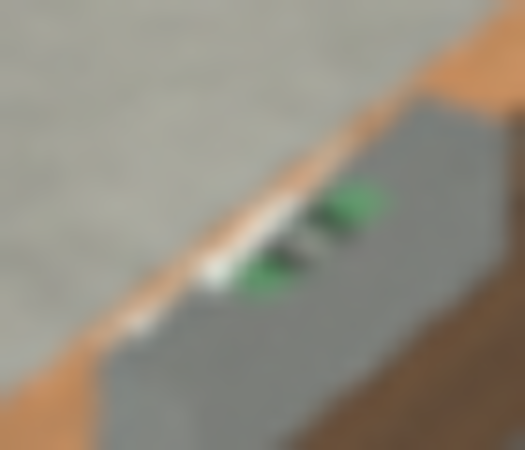

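Now the bubble sits clear between two dark lines in both views: scene crop lines at about (288,255) and (330,220) with the bubble at (312,240). I'll quantify from the brightness dips.

```bash
python3 - <<'E'
from prof import *
def go(tag,n,im,c,ang):
    for half in (0.003,):
        t,p=prof(n,im,c,ang,half); r=(p[0]+p[2]); r=r/np.median(r[abs(t)>42])
        print(tag,n,' '.join('%d:%.0f'%(a,100*b) for a,b in zip(t[14:87:2],r[14:87:2])))
for n in ("scene","side"):
    go("init",n,cv2.imread(f"pics/{n}raw.png")[:,:,::-1],[.5465,-.3305,.042],120.8)
    for tag in "cde":
        dx=0 if n=='scene' else 0
        go(tag,n,np.load(f"pics/{n}_{tag}.npy"),[.604,.030,.097],90.5)
E
```

```text
init scene -35:101 -33:98 -31:96 -29:87 -27:74 -25:63 -23:55 -21:47 -19:44 -17:42 -15:41 -13:42 -11:43 -9:56 -7:70 -5:83 -3:95 -1:106 0:104 2:102 4:94 6:79 8:66 10:55 12:45 14:42 16:42 18:43 20:45 22:46 24:50 26:57 28:64 30:74 32:84 34:92 36:96
c scene -35:101 -33:100 -31:98 -29:95 -27:93 -25:91 -23:89 -21:88 -19:88 -17:89 -15:90 -13:91 -11:92 -9:94 -7:97 -5:98 -3:97 -1:92 0:87 2:80 4:75 6:72 8:71 10:71 12:74 14:78 16:82 18:86 20:89 22:91 24:94 26:97 28:99 30:100 32:101 34:101 36:101
d scene -35:101 -33:99 -31:96 -29:94 -27:91 -25:88 -23:85 -21:81 -19:78 -17:75 -15:71 -13:70 -11:74 -9:82 -7:89 -5:96 -3:98 -1:96 0:92 2:85 4:78 6:73 8:70 10:68 12:71 14:75 16:80 18:84 20:87 22:90 24:93 26:96 28:98 30:100 32:100 34:101 36:101
e scene -35:101 -33:99 -31:97 -29:95 -27:92 -25:89 -23:85 -21:82 -19:79 -17:76 -15:72 -13:71 -11:74 -9:82 -7:90 -5:97 -3:101 -1:101 0:98 2:92 4:84 6:77 8:71 10:69 12:71 14:75 16:79 18:83 20:86 22:88 24:91 26:93 28:95 30:97 32:99 34:100 36:101
init side -35:97 -33:96 -31:90 -29:79 -27:63 -25:50 -23:43 -21:41 -19:39 -17:38 -15:35 -13:33 -11:34 -9:42 -7:54 -5:69 -3:79 -1:85 0:87 2:84 4:77 6:63 8:46 10:37 12:37 14:38 16:40 18:41 20:42 22:43 24:46 26:51 28:62 30:76 32:88 34:95 36:99
c side -35:94 -33:92 -31:90 -29:88 -27:87 -25:86 -23:87 -21:89 -19:91 -17:93 -15:92 -13:89 -11:86 -9:82 -7:79 -5:75 -3:71 -1:68 0:65 2:64 4:63 6:62 8:64 10:70 12:76 14:81 16:86 18:90 20:94 22:97 24:100 26:100 28:101 30:101 32:101 34:100 36:100
d side -35:93 -33:91 -31:87 -29:81 -27:76 -25:71 -23:67 -21:65 -19:64 -17:62 -15:64 -13:68 -11:72 -9:77 -7:78 -5:77 -3:77 -1:76 0:74 2:70 4:67 6:63 8:64 10:69 12:74 14:80 16:84 18:88 20:91 22:95 24:97 26:98 28:99 30:101 32:101 34:101 36:101
e side -35:94 -33:92 -31:88 -29:83 -27:79 -25:73 -23:70 -21:69 -19:67 -17:65 -15:67 -13:71 -11:75 -9:79 -7:80 -5:80 -3:80 -1:80 0:77 2:74 4:70 6:65 8:66 10:69 12:73 14:77 16:81 18:84 20:88 22:91 24:94 26:97 28:99 30:101 32:103 34:102 36:102
```

The dips and bubble edges put e at about -1 mm in both views, after start-picture calibration. I'll trim 6° more clockwise (about +0.9 mm) and bring the press to about 20 N.

Request:
play_rows(
  commands="0 0 0 0 -3;0 0 0 0.1 -6;0 0 0 0.1 -6;0 0 0 0.1 -6;0 0 0 0.1 -6;0 0 0 0.1 -6;0 0 0 0.1 -6;0 0 0 0.1 -6;0 0 0 0.1 -6;0 0 0 0.1 -6",
)

```text
time: 23.28
ee_pos: [0.6029, 0.1884, 0.0669]
tcp_rot: [179.8, -0.4, 25.4]
wrist_force: [0.8, -7.5, 20.7]
opening: 0.0385
```

Request:
play_rows(
  commands="0 0 0 0 0;0 0 0 0 0;0 0 0 0 0;0 0 0 0 0;0 0 0 0 0;0 0 0 0 0;0 0 0 0 0;0 0 0 0 0;0 0 0 0 0;0 0 0 0 0",
)

```text
time: 24.12
ee_pos: [0.6029, 0.1884, 0.067]
tcp_rot: [179.8, -0.4, 25.4]
wrist_force: [1.4, -7.1, 18.8]
opening: 0.0383
```

```bash
python3 meas.py f 2>/dev/null|tail -1; python3 - <<'E'
from prof import *
for n in ('scene','side'):
    im=np.load(f'pics/{n}_f.npy')
    rep('f',n,im,[.604,.030,.097],90.5)
    t,p=prof(n,im,[.604,.030,.097],90.5,.003); r=(p[0]+p[2]); r=r/np.median(r[abs(t)>42])
    print(n,' '.join('%d:%.0f'%(a,100*b) for a,b in zip(t[14:87:2],r[14:87:2])))
o=get_obs();print(o['time'],o['q'][5],o['ee_pos'],o['wrist_force'])
E
```

```text
[ 1.18746063 -6.98177769 19.60274854] [0.45487367 0.56115939 0.32473044] 25.3167
f scene mid -0.9 mids [-1.1 -0.9 -0.6] min at -4.1; local centres rel mid [-3.  -2.2 -2.1 -2. ]; 1st moment -2.21
scene -35:100 -33:99 -31:96 -29:94 -27:91 -25:88 -23:85 -21:82 -19:79 -17:76 -15:72 -13:70 -11:74 -9:81 -7:89 -5:96 -3:100 -1:100 0:97 2:92 4:86 6:79 8:74 10:70 12:71 14:75 16:79 18:82 20:84 22:87 24:90 26:92 28:94 30:96 32:98 34:99 36:100
f side mid -4.1 mids [-3.9 -4.1 -4.2] min at -4.9; local centres rel mid [-1.5 -1.6 -1.9 -2.2]; 1st moment -2.13
side -35:94 -33:91 -31:88 -29:83 -27:78 -25:73 -23:71 -21:69 -19:68 -17:67 -15:68 -13:72 -11:75 -9:79 -7:80 -5:80 -3:80 -1:80 0:77 2:73 4:68 6:64 8:64 10:68 12:71 14:75 16:79 18:83 20:87 22:91 24:94 26:97 28:99 30:101 32:103 34:102 36:102
25.3167 171.9749088132182 [0.60291242 0.18844615 0.06697766] [ 1.60125027 -6.79571563 19.98432458]
```

View pics/m_side_f.png

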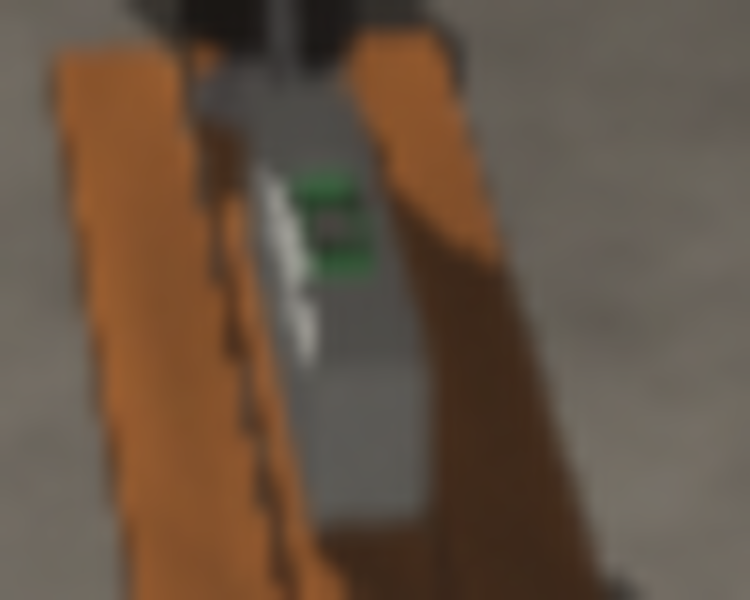

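View pics/m_scene_f.png

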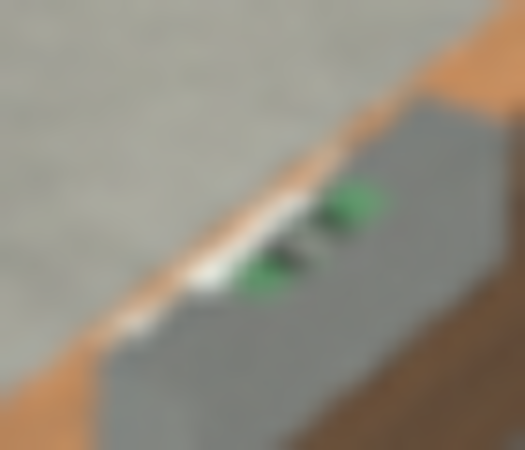

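Request:
play_rows(
  commands="0 0 0 -0.6 0;0 0 0 -0.6 0;0 0 0 -0.6 0;0 0 0 -0.6 0;0 0 0 -0.6 0;0 0 0 -0.6 0;0 0 0 -0.6 0;0 0 0 -0.6 0;0 0 0 -0.6 0;0 0 0 -0.6 0",
)

```text
time: 26.15
ee_pos: [0.603, 0.1884, 0.0667]
tcp_rot: [179.8, -0.4, 25.4]
wrist_force: [0.9, -7.9, 20.5]
opening: 0.0382
```

Request:
play_rows(
  commands="0 0 0 0 0;0 0 0 0 0;0 0 0 0 0;0 0 0 0 0",
)

```text
time: 26.48
ee_pos: [0.603, 0.1884, 0.0667]
tcp_rot: [179.8, -0.4, 25.4]
wrist_force: [0.9, -7.6, 21.8]
opening: 0.0384
```

```bash
python3 meas.py g 2>/dev/null|tail -1; python3 - <<'E'
from prof import *
for n in ('scene','side'):
    im=np.load(f'pics/{n}_g.npy')
    rep('g',n,im,[.604,.030,.097],90.5)
    t,p=prof(n,im,[.604,.030,.097],90.5,.003); r=(p[0]+p[2]); r=r/np.median(r[abs(t)>42])
    print(n,' '.join('%d:%.0f'%(a,100*b) for a,b in zip(t[14:87:2],r[14:87:2])))
o=get_obs();print(o['time'],o['ee_pos'],o['wrist_force'],o['torque'])
cv2.imwrite('pics/fin.png',camera('scene')[:,:,::-1])
E
```

```text
[ 1.01252056 -7.07132959 21.27981733] [0.40691612 0.34274092 0.40235323] 27.6833
g scene mid -1.0 mids [-1.2 -1.  -0.8] min at -4.0; local centres rel mid [-3.7 -2.5 -2.1 -2. ]; 1st moment -2.22
scene -35:101 -33:99 -31:97 -29:94 -27:92 -25:88 -23:85 -21:82 -19:79 -17:76 -15:72 -13:70 -11:74 -9:81 -7:89 -5:96 -3:100 -1:100 0:97 2:91 4:84 6:77 8:72 10:69 12:71 14:75 16:79 18:83 20:85 22:88 24:90 26:93 28:95 30:97 32:98 34:100 36:100
g side mid -4.0 mids [-3.9 -4.  -4. ] min at -5.0; local centres rel mid [-2.3 -2.6 -3.1 -3.4]; 1st moment -2.82
side -35:94 -33:92 -31:88 -29:83 -27:78 -25:73 -23:70 -21:69 -19:67 -17:66 -15:67 -13:71 -11:74 -9:78 -7:80 -5:79 -3:79 -1:79 0:77 2:73 4:69 6:65 8:65 10:69 12:73 14:76 16:80 18:84 20:87 22:91 24:95 26:97 28:99 30:101 32:103 34:102 36:102
27.6833 [0.60303498 0.18844587 0.06668651] [ 0.8389376  -6.97927875 20.66343514] [-1.45562225  0.29069657 -0.03297173]
```

View pics/fin.png

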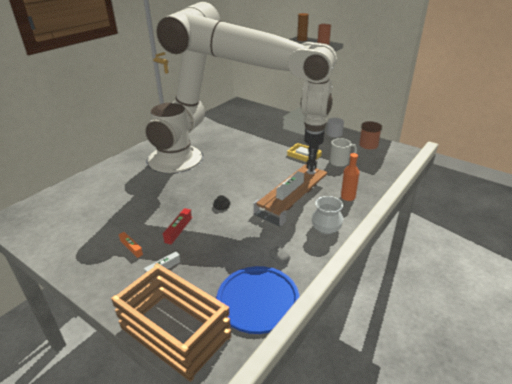

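Pressing harder moved z only 0.3 mm for 1.7 N, but I want certainty that it's home. I'll press a little more and see whether the tilt changes.

Request:
play_rows(
  commands="0 0 0 -0.5 0;0 0 0 -1 0;0 0 0 -1.4 0;0 0 0 -1.4 0;0 0 0 -1.4 0;0 0 0 -1.4 0;0 0 0 -1.4 0;0 0 0 -1.4 0;0 0 0 -1.4 0;0 0 0 -1.4 0",
)

```text
time: 28.57
ee_pos: [0.6033, 0.1885, 0.0661]
tcp_rot: [179.8, -0.4, 25.4]
wrist_force: [0.3, -7.4, 25.4]
opening: 0.0386
```

Request:
play_rows(
  commands="0 0 0 0 0;0 0 0 0 0;0 0 0 0 0;0 0 0 0 0;0 0 0 0 0;0 0 0 0 0",
)

```text
time: 29.07
ee_pos: [0.6033, 0.1885, 0.0661]
tcp_rot: [179.8, -0.4, 25.4]
wrist_force: [0.3, -7.3, 25.4]
opening: 0.0382
```

```bash
python3 meas.py h 2>/dev/null|tail -1; python3 - <<'E'
from prof import *
for n in ('scene','side'):
    im=np.load(f'pics/{n}_h.npy')
    rep('h',n,im,[.604,.030,.097],90.5)
    t,p=prof(n,im,[.604,.030,.097],90.5,.003); r=(p[0]+p[2]); r=r/np.median(r[abs(t)>42])
    print(n,' '.join('%d:%.0f'%(a,100*b) for a,b in zip(t[14:87:2],r[14:87:2])))
    # board free-end image motion between tags (phase correlation on free-end patch)
    y0,y1,x0,x1={'scene':(160,184,312,330),'side':(164,180,262,275)}[n]
    L=[np.load(f'pics/{n}_{k}.npy').mean(2).astype(np.float32)[y0:y1,x0:x1] for k in 'cdefgh']
    w=cv2.createHanningWindow(L[0].shape[::-1],cv2.CV_32F)
    print(n,[np.round(cv2.phaseCorrelate(L[2],x,w)[0],2) for x in L])
o=get_obs();print(o['time'],o['ee_pos'],o['wrist_force'],o['torque'])
E
```

```text
[ 0.15629728 -7.18201727 25.30725548] [0.35975786 0.56158166 0.55431898] 30.2667
h scene mid -1.8 mids [-1.8 -1.9 -1.8] min at -5.2; local centres rel mid [-4.3 -2.3 -1.5 -1.2]; 1st moment -1.39
scene -35:101 -33:99 -31:96 -29:94 -27:91 -25:88 -23:84 -21:81 -19:78 -17:75 -15:72 -13:71 -11:75 -9:82 -7:90 -5:96 -3:99 -1:97 0:93 2:87 4:80 6:74 8:70 10:68 12:71 14:76 16:80 18:84 20:87 22:89 24:92 26:94 28:96 30:98 32:99 34:100 36:100
scene [array([-0.12,  0.92]), array([0.05, 0.03]), array([-0.,  0.]), array([0.28, 0.47]), array([0.15, 1.12]), array([-3.67,  2.86])]
h side mid -4.8 mids [-4.7 -4.9 -4.8] min at -4.2; local centres rel mid [-1.7 -2.2 -2.6 -2.6]; 1st moment -2.25
side -35:94 -33:91 -31:87 -29:82 -27:77 -25:72 -23:69 -21:67 -19:65 -17:64 -15:67 -13:73 -11:80 -9:88 -7:91 -5:92 -3:93 -1:95 0:91 2:84 4:76 6:69 8:68 10:71 12:75 14:79 16:83 18:87 20:90 22:94 24:97 26:99 28:100 30:101 32:102 34:102 36:102
side [array([ 0.88, -0.  ]), array([ 0.91, -0.35]), array([0.5, 0. ]), array([0.28, 0.16]), array([0.36, 0.2 ]), array([0.47, 0.04])]
30.2667 [0.60328367 0.18849321 0.06605456] [ 0.79031523 -6.76866499 25.60942564] [-1.52379014  0.36784042 -0.03144318]
```

View pics/m_scene_h.png

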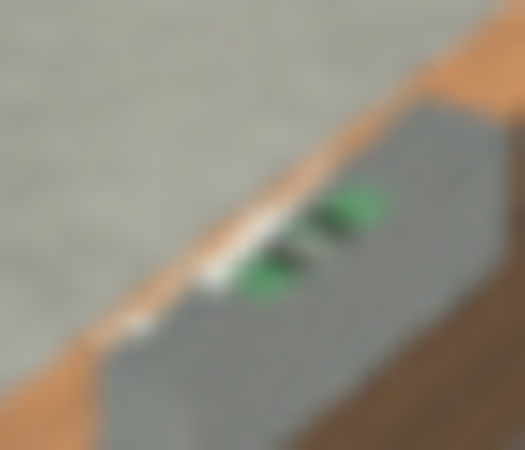

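Extra press moved the bubble about -0.6 to -1 mm, which is stop or arm softness rather than spring travel. Best estimate is now about -1 mm. I'll make a small final trim of 5° clockwise; joint 6 will be at 177°, within range.

Request:
play_rows(
  commands="0 0 0 0.4 -2;0 0 0 0.8 -5;0 0 0 0.8 -5;0 0 0 0.8 -5;0 0 0 0.8 -5;0 0 0 0.8 -5;0 0 0 0.8 -5;0 0 0 0.8 -5;0 0 0 0.8 -5;0 0 0 0.8 -5",
)

```text
time: 31.1
ee_pos: [0.6032, 0.1883, 0.0666]
tcp_rot: [179.8, -0.4, 20.4]
wrist_force: [0.8, -7.9, 23.4]
opening: 0.0386
```

Request:
play_rows(
  commands="0 0 0 0 0;0 0 0 0 0;0 0 0 0 0;0 0 0 0 0;0 0 0 0 0;0 0 0 0 0;0 0 0 0 0;0 0 0 0 0",
)

```text
time: 31.77
ee_pos: [0.6032, 0.1883, 0.0666]
tcp_rot: [179.8, -0.4, 20.4]
wrist_force: [1.8, -8.6, 23.7]
opening: 0.0389
```

```bash
python3 meas.py i 2>/dev/null|tail -1; python3 - <<'E'
from prof import *
for n in ('scene','side'):
    im=np.load(f'pics/{n}_i.npy')
    rep('i',n,im,[.604,.030,.097],90.5)
    t,p=prof(n,im,[.604,.030,.097],90.5,.003); r=(p[0]+p[2]); r=r/np.median(r[abs(t)>42])
    print(n,' '.join('%d:%.0f'%(a,100*b) for a,b in zip(t[14:87:2],r[14:87:2])))
o=get_obs();print(o['time'],o['ee_pos'],o['wrist_force'],o['q'][5])
w=camera('wrist');s=camera('side')
a=cv2.imread('pics/m_scene_i.png');b=cv2.imread('pics/m_side_i.png')
b=cv2.resize(b,(450,360));a=cv2.resize(a,(346,297))
c=np.zeros((600,800,3),np.uint8);c[:360,:450]=b;c[:297,452:798]=a;c[362:600,:318]=cv2.resize(w,(318,238))[:,:,::-1];c[362:600,320:638]=cv2.resize(s,(318,238))[:,:,::-1]
cv2.imwrite('pics/comb.png',c)
E
```

```text
[ 0.47172913 -8.42321408 23.93311281] [0.52380219 0.47395962 0.46301128] 32.9667
i scene mid -1.0 mids [-1.2 -1.  -0.9] min at -4.0; local centres rel mid [-3.7 -2.4 -2.  -1.7]; 1st moment -2.06
scene -35:101 -33:99 -31:97 -29:95 -27:92 -25:89 -23:85 -21:82 -19:79 -17:75 -15:71 -13:70 -11:73 -9:80 -7:89 -5:96 -3:101 -1:101 0:98 2:93 4:87 6:80 8:74 10:71 12:72 14:76 16:80 18:83 20:86 22:88 24:91 26:93 28:96 30:98 32:99 34:100 36:101
i side mid -4.1 mids [-4.1 -4.1 -4.2] min at -4.9; local centres rel mid [-1.9 -2.3 -2.8 -3.1]; 1st moment -2.86
side -35:94 -33:92 -31:88 -29:83 -27:78 -25:73 -23:70 -21:68 -19:67 -17:65 -15:67 -13:70 -11:74 -9:78 -7:79 -5:79 -3:79 -1:79 0:77 2:73 4:69 6:65 8:65 10:69 12:73 14:77 16:80 18:84 20:88 22:91 24:95 26:97 28:99 30:101 32:103 34:102 36:102
32.9667 [0.6032168  0.18825443 0.0665589 ] [ 0.19039118 -8.59908648 23.13861833] 176.9747254972052
```

View pics/comb.png

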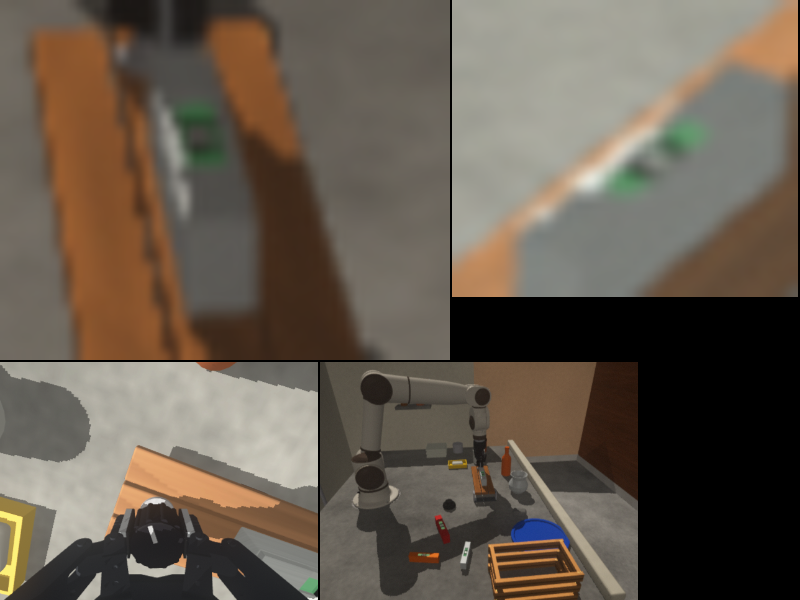

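The wrist view now catches part of the vial in its lower right corner, so I'll enlarge that as an independent check.

```bash
python3 - <<'E'
from h import *
o=get_obs();w=camera('wrist')
cv2.imwrite('pics/wc.png',cv2.resize(w[284:384,412:512,::-1],(600,600),interpolation=cv2.INTER_NEAREST))
print(ray('wrist',[[511,383],[511,360],[490,383]],.097,o))
for y in (.03,.0405,.06): print(y,proj('wrist',[[.604,y,.097]],o))
E
```

```text
[[0.59408992 0.03937114 0.097     ]
 [0.60739095 0.04912041 0.097     ]
 [0.59026352 0.04979159 0.097     ]]
0.03 [[537.73116585 374.37130421]]
0.0405 [[520.93686907 369.11889278]]
0.06 [[489.02763845 359.13929019]]
```

View pics/wc.png

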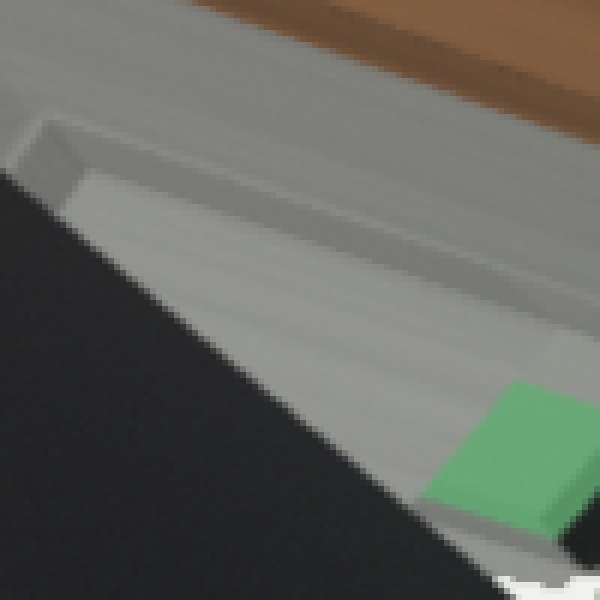

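The wrist crop shows clean green and the whole +y line with no bubble past it. In scene and side the two line dips are equally deep (70/71 and 65/65), so the bubble is clear of both lines. The press is about 23 N and steady, so I'm handing in.

```bash
python3 -c "
from workcell import *
print(job_done()); o=get_obs(); print(o['time'],o['wrist_force'],o['opening'])"
```

```text
the job is handed in; nothing more can be done
None
the job is handed in; nothing more can be done
```

The level lies vial up along the middle of the board and is released. The arm is still gripping the knob and pressing the board down, with the bubble between its two lines as far as the cameras can tell. I handed in at about 33 s. In order:
- I picked the larger silver level.
- I laid it on the board and let go.
- I gripped the knob at 80 N and pressed the board down.
- I turned the knob about 114° clockwise with the board kept pressed.

**Last checks**
- **Grip and press:** the press was steady at about 23–24 N, and the opening was 38.5 mm on the knob. The mark on the knob showed no obvious slip.
- **Bubble:** in the scene and side pictures both lines show equally dark. That puts the bubble clear of both, within about 1.5 mm of the middle. A wrist crop showed nothing past the +y line.
- **Other things:** none of the other bath things was touched.

**What disagreed**
- **Turn needed:** the bubble reading before pressing predicted only about 63° of turn. The pictures called for about 110°, so I trusted the pictures.
- **Seat:** raising the press from 20 to 25 N still moved the board end a few tenths of a millimetre. I took this as softness in the arm or stop, but could not read the seat directly.
- **Level placement:** the level may sit up to about 2 mm off the board's centre line, which is within the calibration error.

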